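# Fish a tube carrier out of the chilling tank and pack it for transport

## Robot

A 7-joint arm with a two-finger parallel gripper is mounted at the origin on the work surface. World frame = base frame: x ahead of the robot, y to its left, z up, the work surface at z = 0. Lengths are in m, angles in degrees, forces in N, time in s.
With the tool pointing down it reaches from about 0.4 to 0.875 m from the base axis. Payload 6.5 kg.
Tool frame: the origin (TCP) lies midway between the tips of the shut fingers; the grasp point (between the pads) lies 19 mm behind it (robot.grasp_offset is the distance from the TCP to the grasp point, in m); z points along the fingers, y is the line along which they close (so a half turn about z gives the same grasp; the last joint's range is limited). The gripper opens to 88 mm and grips with 3 to 60 N. Pads are 18 mm wide; open, the fingers measure 123 mm over their backs; the gripper's body (75 mm by 187 mm) begins 45 mm behind the grasp point.
Start: joints at [66.337, 30.733, -0.252, 88.115, 0.149, 61.152, -4.079], TCP at [0.221, -0.611, 0.214] pointing down, gripper open.
Joint ranges: [-154.64, 154.64], [-21.42, 123.67], [-72.66, 72.17], [13.99, 137.28], [-74.86, 254.86], [10.95, 109.41], [-158.01, 158.01]. Speed limits (degrees/s): [136.94, 136.94, 180, 180, 180, 180, 180].

## Interface

Orientations are given as [roll, pitch, yaw] about the fixed x, y, z axes, in that order (R = Rz(yaw) Ry(pitch) Rx(roll)).
In Python, from workcell import robot gives the robot as it stands.
- The arm moves only by the tool step_arm, never from a script. Its argument "moves" is a list of rows, each an object with "dr": the turn, a rotation vector about the tool's x, y, z each as a share of 5 degrees, from -1 to 1, a list of three; "offset": the shift along the tool's x, y, z each as a share of 0.05 m, from -1 to 1, a list of three; "gripper": the closure, from -1 (fully open) to 1 (shut). In form: [{"dr": [ax, ay, az], "offset": [dx, dy, dz], "gripper": gripper}, ...]. A call has 1 to 20 rows; each row shifts and turns the commanded pose from where the row before left it, along the tool's axes as they then stand; what a row does not reach is not made up. A row lasts 1/10 s, in which the tool goes at most 50 mm and 8.59 degrees, less where a joint would pass 70% of its speed; a pose out of reach is approached as far as the arm can. A call with a number of a shift or a turn outside -1 to 1 is refused whole. A call with a gripper value outside its range is refused whole. The fingers move at their own pace and stop on an object; "squeeze" is the grip in N (left out, the last holds). Time passes only in rows, so rows that do not move let the fingers close. It gives the time, the measured TCP pose, the force, the opening and the grip force at its end, in the units of the state.
- robot.get_state(): the state, without advancing time (a new reading comes with each control period).
- robot.capture(name): name is "side" or "top"; returns the picture (480x640x3 uint8, red, green, blue); there is no depth.
- robot.calibration(name): a dict with "intrinsics" (3x3 intrinsics, pixels), "camera_from_world" (4x4, takes a point from world to camera coordinates). Camera axes: x right, y up, looking along -z (the intrinsics and any distortion apply to the point x, -y, -z); pixel columns grow to the right and rows downward; lengths in m; the calibration is good to about 2 mm. A picture is of the moment at which its call begins. calibration takes no time and is no camera call.
- robot.sign_off(): hands the job in; it is judged then, once.
The state is a dict: "time": time; "joints": joint angles; "joint_velocities": joint speeds; "effort": joint torques, N m; "ee_pos": TCP position; "tcp_rot": TCP orientation; "contact_force": force on the tool from outside, world axes, zero at the start; "wrist_torque": the same for the moment, N m; "opening": opening from 0.0 (shut) to 1.0 (fully open); "grasp_force": force on a finger pad.
Only numpy, scipy, OpenCV 4.12 (cv2) and the standard library are available. Lean on these libraries where they do the work, as an engineer would, in place of code of your own. Each camera call takes 0.05 s, during which the arm holds its last target. There are 200 camera calls.

## Task

One of the two tall tanks has a tube carrier hanging deep inside: fish it out with the hook rod, stand it upright on the white pad to drip and unhook it. Hang the rod back in its holder, then take the carrier itself with the gripper and seat it fully in the empty nest of the transport tray. Keep the carrier upright throughout, and leave the two packed carriers and the other things on the table where they are.

Things in the scene. Friction and masses are not known exactly. Their poses are not given: they have to be found in the camera images.
- rod_handle (a point): centre of the hook rod's white handle (rod 110 g), 24 (x) x 16 (y) x 46 mm tall, pinched across the 16 mm. +z up, +x the way the hook points. 23 to 27 mm below is a collar plate 54 x 42 mm, centred 8.5 mm to +x. Below it an 8 mm shaft in line with the handle ends in a J: a 6 mm bar, centreline 123 mm below this point, runs 18 mm to +x, then turns up into a tip
- rod_hook (a point): seat of the rod's hook: where the centreline of a hung bail lies, in the 11 mm gap between shaft and tip. Axes as rod_handle; 9.5 mm to +x of the shaft's axis, 117.5 mm below rod_handle. The tip (6 mm thick, axis 8.5 mm to +x) ends 5.5 mm above this point; the hook's underside is 8.5 mm below it
- holder_top (a point): centre of the rim, 110 mm above the table, of the rod's fixed holder: an upright sleeve, inside 36 (x) x 20 (y) mm, outside 46 x 30, on a foot 110 x 90 x 8 mm. At the start the rod hangs in it, collar on the rim, rod_handle 27 mm above this point and 8.5 mm to -x, x axes alike. The hook goes in and out straight from above with about 5 mm to spare each way
- tank_full_mouth (a point): centre of the mouth of the fixed tank with the carrier: white, upright, open on top, rim 155 mm above the table, walls 4 mm, inside 60 (x) x 68 (y) mm. Two ledges on its x walls, tops 54 mm above the table and 42 mm apart, carry the carrier's flange
- tank_empty_mouth (a point): centre of the mouth of the other fixed tank: the same, but with nothing inside. The two tanks may stand either way round
- carrier_mid (a point): centre (19 mm above the underside) of the aluminium tube carrier, 120 g, 68 mm tall: body 36 (x) x 28 (y) x 34 mm, on it a flange 54 x 28 x 4 mm, blue tube caps 4 mm high, and the bail. At the start it hangs by the flange on the tank's ledges, underside 20 mm above the table, x about along the tank's x, near the middle; it just lifts out
- carrier_bail (a point): middle of the carrier's bail bar, 47 mm above carrier_mid, 66 mm above the underside: a wire 5 mm thick, level, along the carrier's x, between two uprights 36 mm apart; 25 mm of free height between bar and flange. In the tank it is 69 mm below the rim
- pad_top (a point): centre of the top of the white square pad, 120 x 120 mm, 4 mm thick, fixed flat on the table
- nest_empty_floor (a point): centre of the pocket floor of the empty nest, 9 mm above the table: a grey block 66 (x) x 56 (y) x 16 mm, pocket 41 (x) x 33 (y) mm, 12 mm deep. The carrier stands in it, long axis along x, either way round. Three nests, 72 mm apart along x, stand in a fixed orange tray 240 x 120 mm, rim 20 mm high; any may be the empty one
- mate_a_mid (a point): centre of a packed carrier like the other one, standing in a nest; leave it
- mate_b_mid (a point): centre of the second packed carrier in a nest; leave it
- pump: white pump bottle, 60 mm wide, 214 mm tall, spout 35 mm out to its -x; origin at the centre of its underside (as for those below)
- jar: jar, 56 mm wide, 75 mm tall
- tape: roll of tape lying flat, 76 mm wide, 20 mm tall
- remote: black remote control, 170 x 45 x 18 mm
- mug: white mug, 80 mm wide, 90 mm tall, handle at its +y
- carton: carton 110 x 70 x 45 mm
Not all that is in view belongs to the job. What is shaped like the part that bears rod_handle but pink or purple is not meant.

How it is judged:
By the outcome, as a careful person would: the job done as asked, in the order asked, and still so for the second after the job is handed in, with the robot touching nothing.
It also fails if it takes over 72 s, if anything falls off the work surface, if the arm or the gripper's body presses on something with over 40 N, if the wrist force passes 120 N, or if a joint passes its speed limit or range.

## Working session

There is one attempt and no reset: what is moved stays moved. The work goes in short steps, Python scripts to look and compute and a tool call to move; the robot and the scene stay as the last step left them, time stands still between calls to the robot, and variables do not carry over. Pictures are saved under pics/ and viewed, at most 10 in all, crops included, and the job is handed in when it is done.

Besides the shell and the picture viewer there is one more tool, called as a command line: name --argument value ..., lists and objects as JSON in quotes. step_arm: Moves the arm, as the interface text tells. Its arguments: {"type":"object","properties":{"moves":{"type":"array","items":{"type":"object","properties":{"dr":{"type":"array","items":{"type":"number","minimum":-1,"maximum":1}},"offset":{"type":"array","items":{"type":"number","minimum":-1,"maximum":1}},"gripper":{"type":"number"}}}},"squeeze":{"type":"number"}},"required":["moves"]}

```bash
mkdir -p pics; ls; python3 - <<'E'
from workcell import robot
import cv2,numpy as np
for n in("top","side"):
    im=robot.capture(n); cv2.imwrite(f"pics/{n}0.png",im[...,::-1]); c=robot.calibration(n)
    print(n,np.round(c["intrinsics"],1).tolist(),np.round(c["camera_from_world"],3).tolist(),[k for k in c])
print(robot.get_state())
E
```

```text
pics
top [[470.1, 0.0, 321.5], [0.0, 470.1, 246.6], [0.0, 0.0, 1.0]] [[0.024, -1.0, -0.002, 0.014], [0.996, 0.024, 0.086, -0.491], [-0.086, -0.004, 0.996, -1.148], [0.0, 0.0, 0.0, 1.0]] ['intrinsics', 'camera_from_world']
side [[470.1, 0.0, 311.1], [0.0, 470.1, 233.1], [0.0, 0.0, 1.0]] [[0.981, -0.194, 0.0, -0.495], [0.143, 0.724, 0.674, -0.147], [-0.131, -0.662, 0.738, -1.052], [0.0, 0.0, 0.0, 1.0]] ['intrinsics', 'camera_from_world']
{'time': 0.1, 'joints': array([66.33672869, 30.77310308, -0.25420873, 88.16400287,  0.14857785,
       61.15236514, -4.07773515]), 'joint_velocities': array([ 0.03557954, -0.18234647,  0.04205581, -0.07718291, -0.07478871,
        0.05802386, -0.03692659]), 'effort': array([ 3.16036167e-03, -5.72076988e+01,  9.94408317e-01, -2.52231628e+01,
       -5.60772896e-02,  1.34589931e-02,  5.40718804e-05]), 'ee_pos': array([ 0.22071586, -0.61075334,  0.21313438]), 'tcp_rot': array([-1.79911082e+02,  6.30447906e-03,  1.98758463e+01]), 'contact_force': array([-0.2665745 , -0.11625841,  0.0057694 ]), 'wrist_torque': array([-0.02259524, -0.01258727, -0.02273113]), 'grasp_force': 0.0, 'opening': 0.9996177073982748}
```

View pics/top0.png

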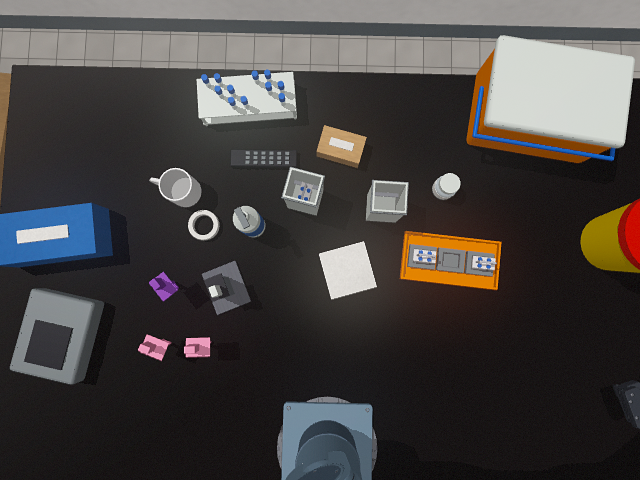

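View pics/side0.png

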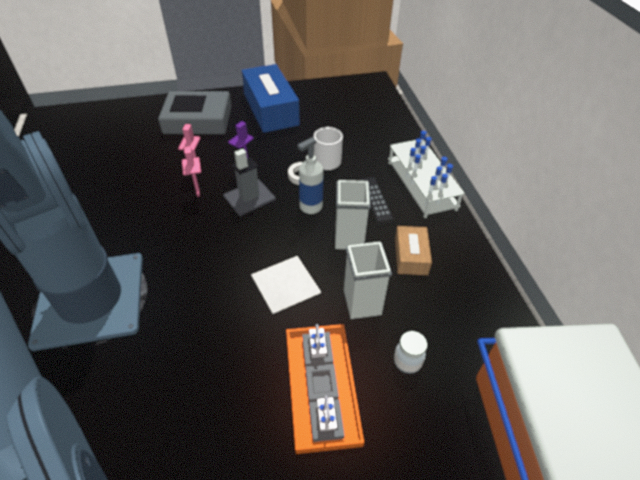

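The full tank is at about (303,190) in the top view and the empty one at (387,200). The rod and holder are at (222,288), the pad at (348,270), and the empty nest is the middle one at (451,261). I'll take enlarged crops to get corners.

```bash
cat > h.py <<'E'
from workcell import robot
import cv2,numpy as np
def cast(n,uv,z):
    c=robot.calibration(n);K=np.array(c["intrinsics"]);T=np.array(c["camera_from_world"])
    uv=np.atleast_2d(np.array(uv,float));d=np.linalg.inv(K)@np.c_[uv,np.ones(len(uv))].T
    d=(T[:3,:3].T@(d*np.array([[1],[-1],[-1]]))).T;o=-T[:3,:3].T@T[:3,3]
    return o+d*((z-o[2])/d[:,2])[:,None]
def proj(n,P):
    c=robot.calibration(n);K=np.array(c["intrinsics"]);T=np.array(c["camera_from_world"])
    p=np.atleast_2d(P)@T[:3,:3].T+T[:3,3];p=p*[1,-1,-1];q=p@K.T
    return q[:,:2]/q[:,2:]
def crop(im,x,y,w,h,s,name):
    cv2.imwrite("pics/"+name,cv2.resize(im[y:y+h,x:x+w],None,fx=s,fy=s,interpolation=cv2.INTER_CUBIC)[...,::-1])
def rays(a,ua,b,ub):  # two-view midpoint
    A0,A1=cast(a,ua,0)[0],cast(a,ua,.3)[0];B0,B1=cast(b,ub,0)[0],cast(b,ub,.3)[0]
    s=np.linalg.lstsq(np.c_[A1-A0,-(B1-B0)],B0-A0,rcond=None)[0]
    p,q=A0+s[0]*(A1-A0),B0+s[1]*(B1-B0);return (p+q)/2,np.linalg.norm(p-q)
E
python3 - <<'E'
from h import *
im=cv2.imread("pics/top0.png")[...,::-1]
a=cv2.resize(im[255:320,190:260],None,fx=6,fy=6,interpolation=cv2.INTER_CUBIC)
b=cv2.resize(im[160:225,275:335],None,fx=6,fy=6,interpolation=cv2.INTER_CUBIC)
cv2.imwrite("pics/c1.png",np.hstack([a,b])[...,::-1])
# pad & tray
hsv=cv2.cvtColor(im,cv2.COLOR_RGB2HSV)
def rect(mask,z,name):
    cs,_=cv2.findContours(mask.astype(np.uint8),cv2.RETR_EXTERNAL,cv2.CHAIN_APPROX_NONE);c=max(cs,key=cv2.contourArea)
    w=cast("top",c[:,0],z)[:,:2].astype(np.float32);r=cv2.minAreaRect(w*1000);print(name,np.round(r[0],1),np.round(r[1],1),round(r[2],1))
m=np.zeros(im.shape[:2],bool);m[235:305,310:385]=1
rect(m&(hsv[...,2]>150),.004,"pad")
m[:]=0;m[225:295,395:510]=1
rect(m&(hsv[...,1]>150)&(hsv[...,2]>110),.02,"tray")
m[:]=0;m[245:275,435:470]=1
print(im[261,395:510:3].mean(1).astype(int))
m[:]=0;m[255:320,195:260]=1
rect(m&(im.mean(2)>45),.008,"foot")
E
```

```text
pad [435.  -40.5] [118.6 119. ] 16.7
tray [ 465.4 -294.9] [243.  121.1] 84.7
[ 52  49  83 111 117 135  97 127 152 180 204 122 169 225  65  98 134 132
 133 132 132  96 133 128 122 133 223 133 135 189 191 156 206 227  77  17
  26  28  28]
foot [384.2 262.4] [111.3  91.5] 23.1
```

View pics/c1.png

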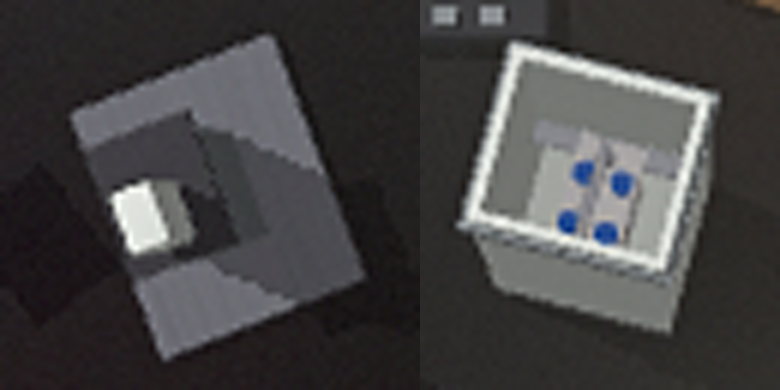

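The left crop shows the holder foot with the collar and the white handle, whose top is at about (213,292). The right crop shows the carrier in the full tank, its bail along the tank's short (x) axis and its four blue caps centred near px (304,194). Next I'll convert these to world positions.

```bash
python3 - <<'E'
from h import *
f=lambda L,ox,oy:(np.array(L,float)+.5)/6-.5+[ox,oy]
im=cv2.imread("pics/top0.png")[...,::-1]
P=lambda n,v:print(n,np.round(v*1000,1).tolist())
ang=lambda w:[round(float(np.degrees(np.arctan2(*(w[i-3]-w[i])[1::-1]))),1) for i in range(4)]
foot=cast("top",f([(75,110),(268,35),(363,278),(165,357)],190,255),.008);P("foot c",foot.mean(0));print(ang(foot))
hd=cast("top",f([(110,190),(150,180),(170,248),(128,257)],190,255),.160);P("handle c",hd.mean(0));print(ang(hd))
co=cast("top",f([(85,147),(190,112),(240,240),(130,272)],190,255),.114);P("collar",co.mean(0));P("c",co)
for n,L in(("tank",[(92,40),(300,95),(245,270),(40,227)]),):
    w=cast("top",f(L,275,160),.155);P(n,w.mean(0));P("t",w);print(ang(w))
w=cast("top",f([(165,172),(202,184),(185,233),(148,222)],275,160),.062);P("caps",w.mean(0));P("",w);print(ang(w))
P("empty tank",cast("top",[387,196],.155)); P("pump",cast("top",[244,215],.2));P("pump base",cast("top",[257,226],.03)); P("jar",cast("top",[449,184],.075))
# tank rim by mask
hsv=cv2.cvtColor(im,cv2.COLOR_RGB2HSV)
m=np.zeros(im.shape[:2],np.uint8);m[160:225,277:335]=1
m&=((im.min(2)>190)).astype(np.uint8)
ys,xs=np.nonzero(m);w=cast("top",np.c_[xs,ys],.155)[:,:2].astype(np.float32)*1000
r=cv2.minAreaRect(w);print("rim",r,len(w)); print(cv2.boxPoints(r))
# handle mask
m[:]=0;m[280:305,200:225]=1;m&=((im.min(2)>190)).astype(np.uint8);ys,xs=np.nonzero(m);w=cast("top",np.c_[xs,ys],.16)[:,:2].astype(np.float32)*1000
print("handle",cv2.minAreaRect(w),w.mean(0))
# nests tray: caps blue
b=((hsv[...,0]>105)&(hsv[...,0]<130)&(hsv[...,1]>140)).astype(np.uint8)
for nm,(x0,y0,x1,y1,z) in dict(tank=(285,170,325,215,.062),mA=(410,240,442,275,.051),mB=(462,240,500,280,.051)).items():
    mm=np.zeros_like(b);mm[y0:y1,x0:x1]=b[y0:y1,x0:x1];n,l,s,c=cv2.connectedComponentsWithStats(mm)
    w=cast("top",c[1:],z);P(nm,w.mean(0));P("",w[:,:2]);print(s[1:,4])
E
```

```text
foot c [384.5, 261.8, 8.0]
[-67.3, -156.5, 113.1, 22.5]
handle c [375.8, 258.6, 160.0]
[-74.6, -161.2, 103.4, 17.6]
collar [385.2, 261.5, 114.0]
c [[401.7, 291.2, 114.0], [415.9, 251.9, 114.0], [368.1, 230.9, 114.0], [355.0, 272.0, 114.0]]
tank [613.4, 69.7, 155.0]
t [[657.2, 99.7, 155.0], [638.2, 21.7, 155.0], [571.9, 40.5, 155.0], [586.2, 116.8, 155.0]]
[-103.7, 164.2, 79.4, -13.6]
caps [615.2, 71.3, 62.0]
 [[627.7, 75.7, 62.0], [623.1, 60.6, 62.0], [602.9, 66.9, 62.0], [607.0, 82.0, 62.0]]
[-106.9, 162.6, 74.6, -17.0]
empty tank [[594.9, -117.9, 155.0]]
pump [[538.1, 190.3, 200.0]]
pump base [[536.9, 186.4, 30.0]]
jar [[643.5, -276.9, 75.0]]
rim ((613.821044921875, 69.97762298583984), (75.70326232910156, 67.78717041015625), 76.35333251953125) 208
[[571.9538    41.19121 ]
 [637.82733   25.197937]
 [655.6883    98.76404 ]
 [589.81476  114.75731 ]]
handle ((376.2453918457031, 258.88067626953125), (22.323974609375, 13.63143539428711), 24.210643768310547) [376.18326 258.80508]
tank [615.5, 71.6, 62.0]
 [[628.0, 76.2], [623.7, 61.2], [606.8, 82.3], [603.4, 66.8]]
[ 9  9  9 10]
mA [472.3, -224.5, 51.0]
 [[481.5, -214.5], [479.4, -235.7], [465.4, -213.4], [463.1, -234.2]]
[8 7 8 8]
mB [459.1, -367.4, 51.0]
 [[468.3, -357.2], [466.0, -378.7], [452.1, -356.2], [450.0, -377.7]]
[ 9  8 10  9]
```

```bash
python3 - <<'E'
from h import *
T=cv2.imread("pics/top0.png");S=cv2.imread("pics/side0.png")
for im,n in((T,"top"),(S,"side")):
    h=cv2.cvtColor(im,cv2.COLOR_BGR2HSV)
    for nm,lo,hi in(("purple",130,150),("pink",158,179)):
        m=((h[...,0]>=lo)&(h[...,0]<=hi)&(h[...,1]>80)&(h[...,2]>60)).astype(np.uint8)
        k,l,s,c=cv2.connectedComponentsWithStats(m)
        print(n,nm,[(s[i].tolist(),np.round(c[i]).tolist()) for i in range(1,k) if s[i,4]>40])
print(rays("top",(158,283),"side",(241,126)))
print(rays("top",(193,351),"side",(190,131)),rays("top",(193,351),"side",(191,157)))
print(proj("side",[[.376,.259,.16],[.384,.262,.11],[.6155,.0716,.086]]))
E
```

```text
top purple [([149, 271, 30, 31, 492], [163.0, 286.0])]
top pink [([138, 334, 34, 27, 528], [154.0, 347.0]), ([184, 337, 28, 21, 500], [197.0, 347.0])]
side purple [([228, 120, 26, 37, 411], [241.0, 136.0])]
side pink [([177, 124, 25, 73, 938], [190.0, 156.0])]
(array([0.3903068 , 0.38394554, 0.14532156]), np.float64(8.108435482454397e-05))
(array([0.26143042, 0.27948235, 0.21970985]), np.float64(0.013080642531770872)) (array([0.2474486 , 0.30502847, 0.12461446]), np.float64(0.011696575301680326))
[[239.39539663 150.80057676]
 [244.64473222 165.51350074]
 [351.1501043  211.71110094]]
```

```bash
python3 - <<'E'
from h import *
T=cv2.imread("pics/top0.png")[...,::-1];S=cv2.imread("pics/side0.png")[...,::-1]
a=cv2.resize(T[260:370,125:255],(520,440),interpolation=cv2.INTER_CUBIC)
b=cv2.resize(S[115:225,170:240],(280,440),interpolation=cv2.INTER_CUBIC)
cv2.imwrite("pics/c2.png",np.hstack([a,b])[...,::-1])
E
```

```text
(no output)
```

View pics/c2.png

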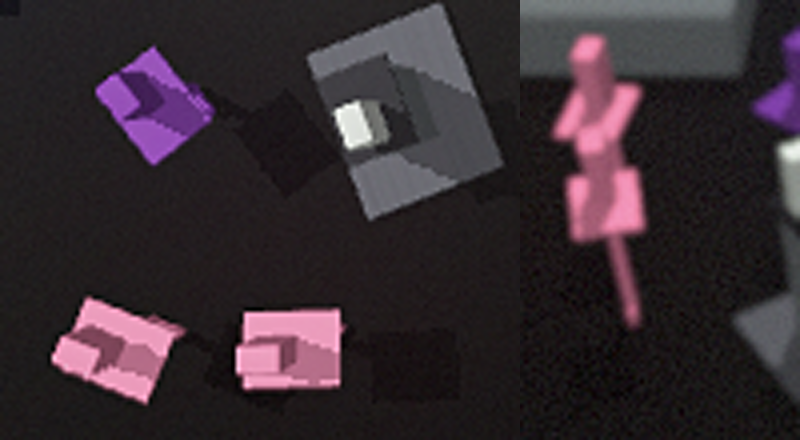

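The two pink and one purple rods are decoys, about 0.15 m tall, and they clear the gripper body. The real rod's hook points at yaw ≈23°, with its handle at (376,259) mm. I'll go above it by way of the table's front.

step_arm --moves '[{"dr":[0,0,-0.62],"offset":[0,0,0],"gripper":-1},{"offset":[0.613,-0.339,-0.145],"dr":[0,0,0],"gripper":-1},{"offset":[0.613,-0.339,-0.145],"dr":[0,0,0],"gripper":-1},{"offset":[0.613,-0.339,-0.145],"dr":[0,0,0],"gripper":-1},{"offset":[0.613,-0.339,-0.145],"dr":[0,0,0],"gripper":-1},{"offset":[0.613,-0.339,-0.145],"dr":[0,0,0],"gripper":-1},{"offset":[0.613,-0.339,-0.145],"dr":[0,0,0],"gripper":-1},{"offset":[0.613,-0.339,-0.145],"dr":[0,0,0],"gripper":-1},{"offset":[0.613,-0.339,-0.145],"dr":[0,0,0],"gripper":-1},{"offset":[0.613,-0.339,-0.145],"dr":[0,0,0],"gripper":-1},{"offset":[0.613,-0.339,-0.145],"dr":[0,0,0],"gripper":-1},{"offset":[0.613,-0.339,-0.145],"dr":[0,0,0],"gripper":-1},{"offset":[0.613,-0.339,-0.145],"dr":[0,0,0],"gripper":-1},{"offset":[0.263,-0.671,0],"dr":[0,0,0],"gripper":-1},{"offset":[0.263,-0.671,0],"dr":[0,0,0],"gripper":-1},{"offset":[0.263,-0.671,0],"dr":[0,0,0],"gripper":-1},{"offset":[0.263,-0.671,0],"dr":[0,0,0],"gripper":-1},{"offset":[0.263,-0.671,0],"dr":[0,0,0],"gripper":-1},{"offset":[0.263,-0.671,0],"dr":[0,0,0],"gripper":-1},{"offset":[0.263,-0.671,0],"dr":[0,0,0],"gripper":-1}]'

```text
time: 2.1
ee_pos: [0.4727, -0.027, 0.3007]
tcp_rot: [-180.0, 0.0, 23.0]
contact_force: [0.2, -0.1, -0.8]
opening: 1.003
grasp_force: 0.0
```

step_arm --moves '[{"offset":[0.051,-0.668,0.113],"dr":[0,0,0],"gripper":-1},{"offset":[0.051,-0.668,0.113],"dr":[0,0,0],"gripper":-1},{"offset":[0.051,-0.668,0.113],"dr":[0,0,0],"gripper":-1},{"offset":[0.051,-0.668,0.113],"dr":[0,0,0],"gripper":-1},{"offset":[0.051,-0.668,0.113],"dr":[0,0,0],"gripper":-1},{"offset":[0.051,-0.668,0.113],"dr":[0,0,0],"gripper":-1},{"offset":[0.051,-0.668,0.113],"dr":[0,0,0],"gripper":-1},{"offset":[0.051,-0.668,0.113],"dr":[0,0,0],"gripper":-0.6},{"offset":[0.051,-0.668,0.113],"dr":[0,0,0],"gripper":-0.4},{"offset":[0,0,0],"dr":[0,0,0],"gripper":-0.4}]'

```text
time: 3.1
ee_pos: [0.3745, 0.2613, 0.2495]
tcp_rot: [-179.9, 0.1, 23.4]
contact_force: [0.5, -0.3, 0.6]
opening: 0.758
grasp_force: 0.0
```

step_arm --moves '[{"offset":[0,0,0.4],"dr":[0,0,0],"gripper":-0.4},{"offset":[0,0,0.4],"dr":[0,0,0],"gripper":-0.4},{"offset":[0,0,0.4],"dr":[0,0,0],"gripper":-0.4},{"offset":[0,0,0.4],"dr":[0,0,0],"gripper":-0.4},{"offset":[0,0,0.4],"dr":[0,0,0],"gripper":-0.4},{"offset":[0,0,0.3],"dr":[0,0,0],"gripper":-0.4},{"offset":[0,0,0],"dr":[0,0,0],"gripper":-0.4},{"offset":[0,0,0],"dr":[0,0,0],"gripper":-0.4}]'

```text
time: 3.9
ee_pos: [0.3772, 0.2569, 0.1352]
tcp_rot: [180.0, 0.0, 22.9]
contact_force: [0.3, 0.1, 0.2]
opening: 0.7
grasp_force: 0.0
```

```bash
python3 - <<'E'
from h import *
s=robot.get_state();print(s["ee_pos"],s["tcp_rot"],s["joints"])
T=robot.capture("top");S=robot.capture("side")
a=cv2.resize(T[250:320,180:250],(420,420),interpolation=cv2.INTER_CUBIC)
b=cv2.resize(S[120:190,205:268],(378,420),interpolation=cv2.INTER_CUBIC)
cv2.imwrite("pics/c3.png",np.hstack([a,b])[...,::-1])
E
```

```text
[0.37724867 0.25690424 0.1352392 ] [1.79985065e+02 2.90592651e-02 2.29424722e+01] [ -13.66888002   21.88689502  -31.24015096  118.90322425   16.36275928
   43.35397281 -122.15738568]
```

View pics/c3.png

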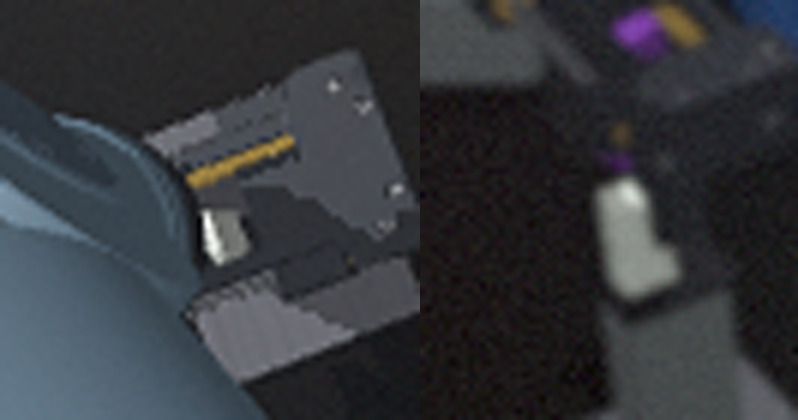

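The handle, at (225,235) in the left crop, sits between the fingers and is clear of them. Next: lower the last 15 mm, close, and lift slightly.

step_arm --moves '[{"offset":[0,-0.04,0.3],"dr":[0,0,0],"gripper":-0.4},{"offset":[0,0,0],"dr":[0,0,0],"gripper":-0.2},{"offset":[0,0,0],"dr":[0,0,0],"gripper":0.3},{"offset":[0,0,0],"dr":[0,0,0],"gripper":1},{"offset":[0,0,0],"dr":[0,0,0],"gripper":1},{"offset":[0,0,0],"dr":[0,0,0],"gripper":1},{"offset":[0,0,0],"dr":[0,0,0],"gripper":1}]' --squeeze 40

```text
time: 4.7
ee_pos: [0.3765, 0.2592, 0.1203]
tcp_rot: [180.0, -0.0, 23.0]
contact_force: [0.6, -2.2, -1.0]
opening: 0.181
grasp_force: 19.5
```

step_arm --moves '[{"offset":[0,0,-0.1],"dr":[0,0,0],"gripper":1},{"offset":[0,0,-0.3],"dr":[0,0,0],"gripper":1},{"offset":[0,0,-0.4],"dr":[0,0,0],"gripper":1},{"offset":[0,0,-0.4],"dr":[0,0,0],"gripper":1},{"offset":[0,0,-0.4],"dr":[0,0,0],"gripper":1},{"offset":[0,0,-0.4],"dr":[0,0,0],"gripper":1},{"offset":[0,0,-0.4],"dr":[0,0,0],"gripper":1},{"offset":[0,0,-0.4],"dr":[0,0,0],"gripper":1},{"offset":[0,0,-0.4],"dr":[0,0,0],"gripper":1},{"offset":[0,0,-0.2],"dr":[0,0,0],"gripper":1},{"offset":[0,0,0],"dr":[0,0,0],"gripper":1}]'

```text
time: 5.8
ee_pos: [0.3768, 0.2597, 0.2911]
tcp_rot: [-180.0, -0.1, 23.0]
contact_force: [-0.5, -0.3, -0.8]
opening: 0.18
grasp_force: 39.8
```

step_arm --moves '[{"offset":[-0.076,0.547,0],"dr":[0,0,0],"gripper":1},{"offset":[-0.076,0.547,0],"dr":[0,0,0],"gripper":1},{"offset":[-0.076,0.547,0],"dr":[0,0,0],"gripper":1},{"offset":[-0.076,0.547,0],"dr":[0,0,0],"gripper":1},{"offset":[-0.076,0.547,0],"dr":[0,0,0],"gripper":1},{"offset":[-0.076,0.547,0],"dr":[0,0,0],"gripper":1},{"offset":[0.496,0.388,0],"dr":[0,0,0],"gripper":1},{"offset":[0.496,0.388,0],"dr":[0,0,0],"gripper":1},{"offset":[0.496,0.388,0],"dr":[0,0,0],"gripper":1},{"offset":[0.496,0.388,0],"dr":[0,0,0],"gripper":1},{"offset":[0.496,0.388,0],"dr":[0,0,0],"gripper":1},{"offset":[0.496,0.388,0],"dr":[0,0,0],"gripper":1},{"offset":[0,0,0],"dr":[0,0,0],"gripper":1},{"offset":[0,0,0],"dr":[0,0,0],"gripper":1},{"offset":[0,0,0],"dr":[0,0,0],"gripper":1}]'

```text
time: 7.3
ee_pos: [0.6006, 0.0508, 0.2893]
tcp_rot: [-180.0, 0.1, 23.0]
contact_force: [0.2, 0.0, -0.5]
opening: 0.178
grasp_force: 39.8
```

```bash
python3 - <<'E'
from h import *
s=robot.get_state();print(s["ee_pos"],s["tcp_rot"])
T=robot.capture("top");S=robot.capture("side")
a=cv2.resize(T[150:230,265:345],(400,400),interpolation=cv2.INTER_CUBIC)
b=cv2.resize(S[120:220,300:400],(400,400),interpolation=cv2.INTER_CUBIC)
cv2.imwrite("pics/c4.png",np.hstack([a,b])[...,::-1])
p=s["ee_pos"]; hz=p[2]+.0167
t=np.radians(s["tcp_rot"][2]);e=np.array([np.cos(t),np.sin(t),0])
h=np.array([p[0],p[1],hz])
print("expected side px: shaft at hook z, tip top",proj("side",[h-[0,0,.123],h-[0,0,.06],h+.018*e-[0,0,.112]]))
E
```

```text
[0.60055402 0.05077283 0.28927971] [-1.79953495e+02  9.55482786e-02  2.30301401e+01]
expected side px: shaft at hook z, tip top [[349.71603475 187.901932  ]
 [351.55363016 165.44789726]
 [356.56942986 181.03797973]]
```

View pics/c4.png

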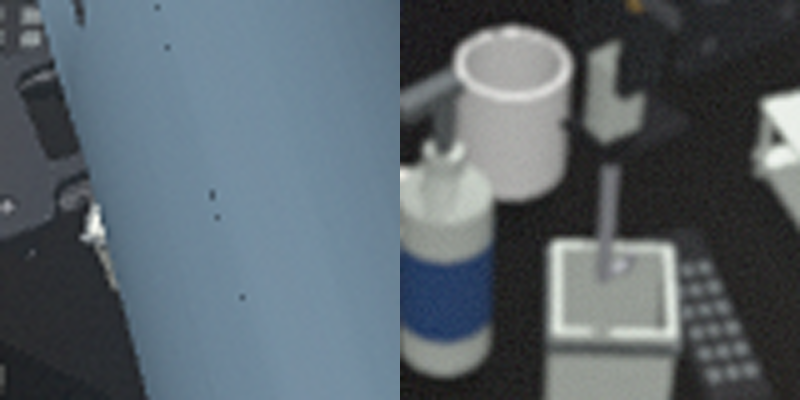

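In the side crop the shaft foot appears at px ≈(351,188) and its tip at about (355,185), above the tank mouth. I'll check the rod and tank relative to each other in the side camera alone.

```bash
python3 - <<'E'
from h import *
S=cv2.imread("pics/side0.png")[...,::-1]
m=np.zeros(S.shape[:2],np.uint8);m[176:212,332:374]=1
m&=(S.min(2)>175).astype(np.uint8);ys,xs=np.nonzero(m)
w=cast("side",np.c_[xs,ys],.155)[:,:2].astype(np.float32)*1000;print(cv2.minAreaRect(w),len(w))
# shaft in the current image: column profile
I=robot.capture("side").astype(int)
for r in (165,170,175,180):
    print(r,I[r,344:360].sum(1).tolist())
p=np.array([.6006,.0508,.2893+.0167])
print(proj("side",[p-[0,0,.06],p-[0,0,.075],p-[0,0,.09],p-[0,0,.105]]))
E
```

```text
((613.0997314453125, 66.07124328613281), (76.86186218261719, 69.11013793945312), 74.23774719238281) 200
165 [93, 96, 112, 85, 106, 139, 249, 325, 357, 327, 247, 154, 102, 98, 113, 105]
170 [115, 95, 76, 89, 107, 168, 255, 337, 350, 300, 198, 120, 109, 105, 109, 105]
175 [108, 110, 100, 88, 121, 198, 291, 346, 343, 289, 186, 98, 110, 96, 107, 99]
180 [507, 483, 437, 419, 413, 372, 357, 352, 362, 383, 406, 392, 364, 351, 365, 370]
[[351.5723049  165.42941685]
 [351.1189811  170.96635668]
 [350.67564621 176.38129105]
 [350.24197368 181.67820855]]
```

step_arm --moves '[{"offset":[0.012,0.038,0],"dr":[0,0,0],"gripper":1},{"offset":[0,0,0.2],"dr":[0,0,0],"gripper":1},{"offset":[0,0,0.2],"dr":[0,0,0],"gripper":1},{"offset":[0,0,0.2],"dr":[0,0,0],"gripper":1},{"offset":[0,0,0.2],"dr":[0,0,0],"gripper":1},{"offset":[0,0,0.2],"dr":[0,0,0],"gripper":1},{"offset":[0,0,0.2],"dr":[0,0,0],"gripper":1},{"offset":[0,0,0.2],"dr":[0,0,0],"gripper":1},{"offset":[0,0,0.2],"dr":[0,0,0],"gripper":1},{"offset":[0,0,0.2],"dr":[0,0,0],"gripper":1},{"offset":[0,0,0.2],"dr":[0,0,0],"gripper":1},{"offset":[0,0,0.1],"dr":[0,0,0],"gripper":1},{"offset":[0,0,0.1],"dr":[0,0,0],"gripper":1},{"offset":[0,0,0.08],"dr":[0,0,0],"gripper":1},{"offset":[0,0,0],"dr":[0,0,0],"gripper":1},{"offset":[0,0,0],"dr":[0,0,0],"gripper":1}]'

```text
time: 9.05
ee_pos: [0.6033, 0.0487, 0.1763]
tcp_rot: [180.0, -0.0, 23.0]
contact_force: [-0.7, 0.7, -0.6]
opening: 0.174
grasp_force: 39.8
```

step_arm --moves '[{"dr":[0,0,-1],"offset":[0,0,0.02],"gripper":1},{"dr":[0,0,-1],"offset":[0,0,0],"gripper":1},{"dr":[0,0,-1],"offset":[0,0,0],"gripper":1},{"dr":[0,0,-1],"offset":[0,0,0],"gripper":1},{"dr":[0,0,-1],"offset":[0,0,0],"gripper":1},{"dr":[0,0,-1],"offset":[0,0,0],"gripper":1},{"dr":[0,0,-1],"offset":[0,0,0],"gripper":1},{"dr":[0,0,-1],"offset":[0,0,0],"gripper":1},{"dr":[0,0,-1],"offset":[0,0,0],"gripper":1},{"dr":[0,0,-1],"offset":[0,0,0],"gripper":1},{"dr":[0,0,-0.26],"offset":[0,0,0],"gripper":1},{"dr":[0,0,0],"offset":[0,0,0],"gripper":1},{"dr":[0,0,0],"offset":[0,0,0],"gripper":1}]'

```text
time: 10.35
ee_pos: [0.6032, 0.0486, 0.1752]
tcp_rot: [180.0, -0.0, 74.2]
contact_force: [0.3, -1.1, -1.6]
opening: 0.178
grasp_force: 39.8
```

step_arm --moves '[{"dr":[0,0,0],"offset":[0.06,0.022,0],"gripper":1},{"dr":[0,0,0],"offset":[0.06,0.022,0],"gripper":1},{"dr":[0,0,0],"offset":[0.06,0.022,0],"gripper":1},{"dr":[0,0,0],"offset":[0.06,0.022,0],"gripper":1},{"dr":[0,0,0],"offset":[0.06,0.022,0],"gripper":1},{"dr":[0,0,0],"offset":[0.05,0,0],"gripper":1},{"dr":[0,0,0],"offset":[-0.02,0,0],"gripper":1},{"dr":[0,0,0],"offset":[-0.02,0,0],"gripper":1},{"dr":[0,0,0],"offset":[0,0,0],"gripper":1},{"dr":[0,0,0],"offset":[0,0,0],"gripper":1}]'

```text
time: 11.35
ee_pos: [0.6125, 0.0618, 0.1751]
tcp_rot: [180.0, 0.0, 74.3]
contact_force: [-0.2, 0.1, -1.0]
opening: 0.179
grasp_force: 39.8
```

```bash
python3 - <<'E'
from h import *
S=robot.capture("side");T=robot.capture("top")
a=cv2.resize(S[150:230,315:395],(560,560),interpolation=cv2.INTER_CUBIC)
cv2.imwrite("pics/c5.png",a[...,::-1])
E
```

```text
(no output)
```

View pics/c5.png

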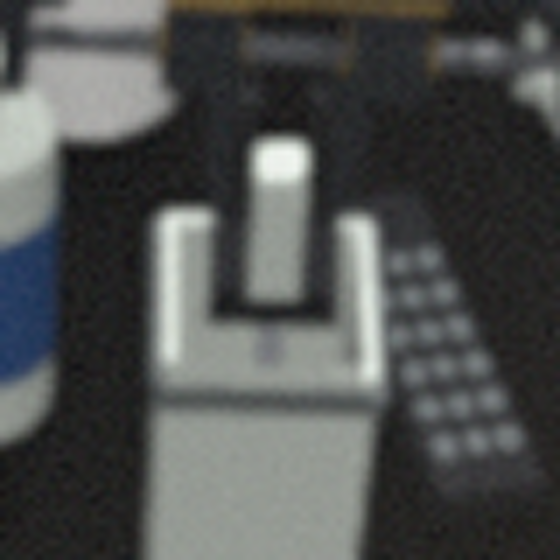

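The hook is hidden in the tank with only the shaft visible, so I'll lift slowly and watch the weight.

step_arm --moves '[{"dr":[0,0,0],"offset":[0,0,-0.06],"gripper":1},{"dr":[0,0,0],"offset":[0,0,-0.06],"gripper":1},{"dr":[0,0,0],"offset":[0,0,-0.06],"gripper":1},{"dr":[0,0,0],"offset":[0,0,-0.06],"gripper":1},{"dr":[0,0,0],"offset":[0,0,-0.06],"gripper":1},{"dr":[0,0,0],"offset":[0,0,-0.06],"gripper":1},{"dr":[0,0,0],"offset":[0,0,-0.06],"gripper":1},{"dr":[0,0,0],"offset":[0,0,-0.06],"gripper":1},{"dr":[0,0,0],"offset":[0,0,-0.06],"gripper":1},{"dr":[0,0,0],"offset":[0,0,-0.06],"gripper":1},{"dr":[0,0,0],"offset":[0,0,0],"gripper":1},{"dr":[0,0,0],"offset":[0,0,0],"gripper":1},{"dr":[0,0,0],"offset":[0,0,0],"gripper":1}]'

```text
time: 12.75
ee_pos: [0.6125, 0.062, 0.2049]
tcp_rot: [-180.0, 0.0, 74.3]
contact_force: [-0.2, -0.0, -2.7]
opening: 0.175
grasp_force: 39.8
```

Hooked: the load went up by about the carrier's weight. I'll lift it out.

step_arm --moves '[{"offset":[0,0,-0.06],"gripper":1},{"offset":[0,0,-0.1],"gripper":1},{"offset":[0,0,-0.15],"gripper":1},{"offset":[0,0,-0.15],"gripper":1},{"offset":[0,0,-0.15],"gripper":1},{"offset":[0,0,-0.15],"gripper":1},{"offset":[0,0,-0.15],"gripper":1},{"offset":[0,0,-0.15],"gripper":1},{"offset":[0,0,-0.15],"gripper":1},{"offset":[0,0,-0.15],"gripper":1},{"offset":[0,0,-0.15],"gripper":1},{"offset":[0,0,-0.15],"gripper":1},{"offset":[0,0,-0.15],"gripper":1},{"offset":[0,0,-0.15],"gripper":1},{"offset":[0,0,-0.15],"gripper":1},{"offset":[0,0,-0.15],"gripper":1},{"offset":[0,0,-0.15],"gripper":1},{"offset":[0,0,-0.15],"gripper":1},{"offset":[0,0,-0.1],"gripper":1},{"offset":[0,0,-0.05],"gripper":1}]'

```text
invalid input at $.moves[0]: expected keys dr, offset, gripper
```

```bash
python3 - <<'E'
from h import *
s=robot.get_state();print(s["ee_pos"],s["contact_force"])
S=robot.capture("side")
a=cv2.resize(S[90:220,290:420],(520,520),interpolation=cv2.INTER_CUBIC)
cv2.imwrite("pics/c6.png",a[...,::-1])
E
```

```text
[0.61246055 0.06199863 0.20487849] [-0.22577771 -0.02919427 -2.73587588]
```

View pics/c6.png

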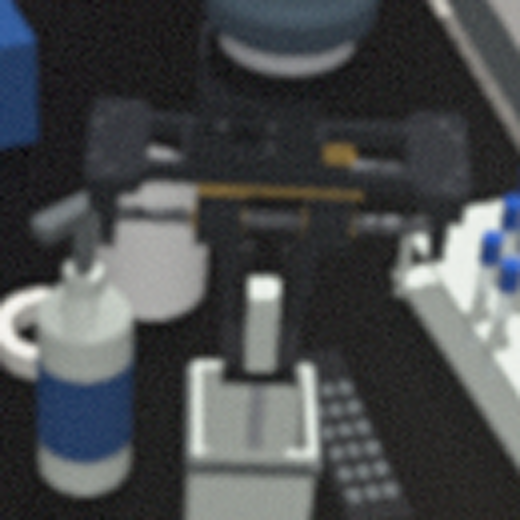

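The call was refused because its rows lacked "dr", so nothing moved; the picture (view 7) shows the rod still in the tank. I'll resend it in full form.

step_arm --moves '[{"dr":[0,0,0],"offset":[0,0,-0.06],"gripper":1},{"dr":[0,0,0],"offset":[0,0,-0.1],"gripper":1},{"dr":[0,0,0],"offset":[0,0,-0.15],"gripper":1},{"dr":[0,0,0],"offset":[0,0,-0.15],"gripper":1},{"dr":[0,0,0],"offset":[0,0,-0.15],"gripper":1},{"dr":[0,0,0],"offset":[0,0,-0.15],"gripper":1},{"dr":[0,0,0],"offset":[0,0,-0.15],"gripper":1},{"dr":[0,0,0],"offset":[0,0,-0.15],"gripper":1},{"dr":[0,0,0],"offset":[0,0,-0.15],"gripper":1},{"dr":[0,0,0],"offset":[0,0,-0.15],"gripper":1},{"dr":[0,0,0],"offset":[0,0,-0.15],"gripper":1},{"dr":[0,0,0],"offset":[0,0,-0.15],"gripper":1},{"dr":[0,0,0],"offset":[0,0,-0.15],"gripper":1},{"dr":[0,0,0],"offset":[0,0,-0.15],"gripper":1},{"dr":[0,0,0],"offset":[0,0,-0.15],"gripper":1},{"dr":[0,0,0],"offset":[0,0,-0.15],"gripper":1},{"dr":[0,0,0],"offset":[0,0,-0.15],"gripper":1},{"dr":[0,0,0],"offset":[0,0,-0.15],"gripper":1},{"dr":[0,0,0],"offset":[0,0,-0.15],"gripper":1},{"dr":[0,0,0],"offset":[0,0,-0.1],"gripper":1}]'

```text
time: 14.8
ee_pos: [0.6127, 0.0621, 0.3464]
tcp_rot: [180.0, -0.0, 74.3]
contact_force: [-0.0, 0.0, -2.2]
opening: 0.177
grasp_force: 39.8
```

```bash
python3 - <<'E'
from h import *
s=robot.get_state();print(s["ee_pos"],s["contact_force"])
S=robot.capture("side")
a=cv2.resize(S[70:210,290:430],(560,560),interpolation=cv2.INTER_CUBIC)
cv2.imwrite("pics/c7.png",a[...,::-1])
E
```

```text
[0.61273227 0.06213647 0.34640445] [-2.24301388e-04  3.30985968e-02 -2.17544445e+00]
```

View pics/c7.png

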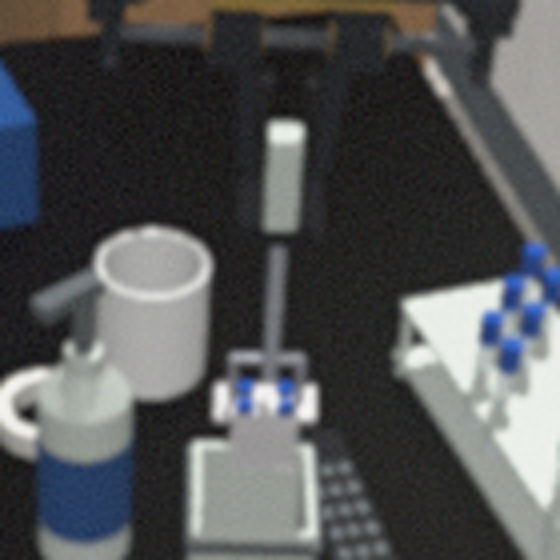

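The carrier hangs level from the hook, bail at crop (266,360), clear of the rim. I'll move gently to above the pad.

step_arm --moves '[{"dr":[0,0,0],"offset":[-0.035,-0.033,0],"gripper":1},{"dr":[0,0,0],"offset":[-0.07,-0.067,0],"gripper":1},{"dr":[0,0,0],"offset":[-0.105,-0.1,0],"gripper":1},{"dr":[0,0,0],"offset":[-0.14,-0.133,0],"gripper":1},{"dr":[0,0,0],"offset":[-0.14,-0.133,0],"gripper":1},{"dr":[0,0,0],"offset":[-0.14,-0.133,0],"gripper":1},{"dr":[0,0,0],"offset":[-0.14,-0.133,0],"gripper":1},{"dr":[0,0,0],"offset":[-0.14,-0.133,0],"gripper":1},{"dr":[0,0,0],"offset":[-0.14,-0.133,0],"gripper":1},{"dr":[0,0,0],"offset":[-0.14,-0.133,0],"gripper":1},{"dr":[0,0,0],"offset":[-0.14,-0.133,0],"gripper":1},{"dr":[0,0,0],"offset":[-0.14,-0.133,0],"gripper":1},{"dr":[0,0,0],"offset":[-0.14,-0.133,0],"gripper":1},{"dr":[0,0,0],"offset":[-0.14,-0.133,0],"gripper":1},{"dr":[0,0,0],"offset":[-0.14,-0.133,0],"gripper":1},{"dr":[0,0,0],"offset":[-0.14,-0.133,0],"gripper":1},{"dr":[0,0,0],"offset":[-0.14,-0.133,0],"gripper":1},{"dr":[0,0,0],"offset":[-0.14,-0.133,0],"gripper":1},{"dr":[0,0,0],"offset":[-0.14,-0.133,0],"gripper":1},{"dr":[0,0,0],"offset":[-0.14,-0.133,0],"gripper":1}]'

```text
time: 16.85
ee_pos: [0.4583, -0.0296, 0.3456]
tcp_rot: [180.0, 0.0, 74.3]
contact_force: [-0.7, -0.4, -2.3]
opening: 0.175
grasp_force: 39.8
```

step_arm --moves '[{"dr":[0,0,0],"offset":[-0.14,-0.133,0],"gripper":1},{"dr":[0,0,0],"offset":[-0.14,-0.133,0],"gripper":1},{"dr":[0,0,0],"offset":[-0.105,-0.1,0],"gripper":1},{"dr":[0,0,0],"offset":[-0.07,-0.067,0],"gripper":1},{"dr":[0,0,0],"offset":[-0.035,-0.033,0.05],"gripper":1},{"dr":[0,0,0],"offset":[0,0,0.1],"gripper":1},{"dr":[0,0,0],"offset":[0,0,0.2],"gripper":1},{"dr":[0,0,0],"offset":[0,0,0.25],"gripper":1},{"dr":[0,0,0],"offset":[0,0,0.25],"gripper":1},{"dr":[0,0,0],"offset":[0,0,0.25],"gripper":1},{"dr":[0,0,0],"offset":[0,0,0.25],"gripper":1},{"dr":[0,0,0],"offset":[0,0,0.25],"gripper":1},{"dr":[0,0,0],"offset":[0,0,0.25],"gripper":1},{"dr":[0,0,0],"offset":[0,0,0.25],"gripper":1},{"dr":[0,0,0],"offset":[0,0,0.25],"gripper":1},{"dr":[0,0,0],"offset":[0,0,0.25],"gripper":1},{"dr":[0,0,0],"offset":[0,0,0.2],"gripper":1},{"dr":[0,0,0],"offset":[0,0,0.1],"gripper":1},{"dr":[0,0,0],"offset":[0,0,0],"gripper":1},{"dr":[0,0,0],"offset":[0,0,0],"gripper":1}]'

```text
time: 18.85
ee_pos: [0.4303, -0.0465, 0.2008]
tcp_rot: [180.0, -0.0, 74.3]
contact_force: [-0.4, 0.5, -2.3]
opening: 0.175
grasp_force: 39.8
```

step_arm --moves '[{"dr":[0,0,0],"offset":[0,0,0.1],"gripper":1},{"dr":[0,0,0],"offset":[0,0,0.1],"gripper":1},{"dr":[0,0,0],"offset":[0,0,0.1],"gripper":1},{"dr":[0,0,0],"offset":[0,0,0.08],"gripper":1},{"dr":[0,0,0],"offset":[0,0,0.06],"gripper":1},{"dr":[0,0,0],"offset":[0,0,0.04],"gripper":1},{"dr":[0,0,0],"offset":[0,0,0.04],"gripper":1},{"dr":[0,0,0],"offset":[0,0,0.04],"gripper":1},{"dr":[0,0,0],"offset":[0,0,0.04],"gripper":1},{"dr":[0,0,0],"offset":[0,0,0.04],"gripper":1},{"dr":[0,0,0],"offset":[0,0,0.04],"gripper":1},{"dr":[0,0,0],"offset":[0,0,0.04],"gripper":1},{"dr":[0,0,0],"offset":[0,0,0.04],"gripper":1},{"dr":[0,0,0],"offset":[0,0,0.04],"gripper":1},{"dr":[0,0,0],"offset":[0,0,0.02],"gripper":1},{"dr":[0,0,0],"offset":[0,0,0],"gripper":1},{"dr":[0,0,0],"offset":[0,0,0],"gripper":1},{"dr":[0,0,0],"offset":[0,0,0],"gripper":1}]'

```text
time: 20.65
ee_pos: [0.43, -0.0465, 0.1596]
tcp_rot: [180.0, -0.0, 74.3]
contact_force: [0.2, 0.4, -1.0]
opening: 0.177
grasp_force: 39.8
```

```bash
python3 - <<'E'
from h import *
s=robot.get_state();p=s["ee_pos"];print(p,s["contact_force"])
print("px pad carrier", proj("side",[[.433,-.037,.07]]))
S=robot.capture("side")
cv2.imwrite("pics/c8_unviewed.png",S[...,::-1])
h=cv2.cvtColor(S,cv2.COLOR_RGB2HSV)
b=((h[...,0]>105)&(h[...,0]<130)&(h[...,1]>130)&(h[...,2]>80)).astype(np.uint8);b[:240]=0;b[310:]=0;b[:,:250]=0;b[:,325:]=0
n,l,st,c=cv2.connectedComponentsWithStats(b)
print([(st[i,4],np.round(c[i],1).tolist(),np.round(cast("side",c[i],.046)[0]*1000,1).tolist()) for i in range(1,n)])
E
```

```text
[ 0.43000888 -0.04649466  0.15961711] [ 0.21577494  0.38755162 -0.98854999]
px pad carrier [[282.53148686 262.57522127]]
[(np.int32(5), [280.0, 268.0], [427.0, -32.0, 46.0]), (np.int32(4), [289.5, 268.5], [447.6, -37.5, 46.0]), (np.int32(2), [279.0, 273.5], [422.5, -46.9, 46.0]), (np.int32(1), [289.0, 274.0], [444.0, -52.6, 46.0])]
```

The carrier is standing and the load is off the hook. I'll back the hook out and lift away.

step_arm --moves '[{"dr":[0,0,0],"offset":[-0.06,0,0],"gripper":1},{"dr":[0,0,0],"offset":[-0.08,0,0],"gripper":1},{"dr":[0,0,0],"offset":[-0.08,0,0],"gripper":1},{"dr":[0,0,0],"offset":[-0.08,0,0],"gripper":1},{"dr":[0,0,0],"offset":[-0.1,0,0],"gripper":1},{"dr":[0,0,0],"offset":[-0.1,0,0],"gripper":1},{"dr":[0,0,0],"offset":[-0.1,0,0],"gripper":1},{"dr":[0,0,0],"offset":[0,0,0],"gripper":1},{"dr":[0,0,0],"offset":[0,0,-0.1],"gripper":1},{"dr":[0,0,0],"offset":[0,0,-0.3],"gripper":1},{"dr":[0,0,0],"offset":[0,0,-0.4],"gripper":1},{"dr":[0,0,0],"offset":[0,0,-0.4],"gripper":1},{"dr":[0,0,0],"offset":[0,0,-0.4],"gripper":1},{"dr":[0,0,0],"offset":[0,0,-0.4],"gripper":1},{"dr":[0,0,0],"offset":[0,0,-0.4],"gripper":1},{"dr":[0,0,0],"offset":[0,0,-0.2],"gripper":1},{"dr":[0,0,0],"offset":[0,0,-0.06],"gripper":1},{"dr":[0,0,0],"offset":[0,0,0],"gripper":1}]'

```text
time: 22.5
ee_pos: [0.4217, -0.0753, 0.2924]
tcp_rot: [-180.0, 0.0, 74.3]
contact_force: [0.1, 0.1, -0.9]
opening: 0.176
grasp_force: 39.8
```

step_arm --moves '[{"dr":[0,0,1],"offset":[0,0,0],"gripper":1},{"dr":[0,0,1],"offset":[0,0,0],"gripper":1},{"dr":[0,0,1],"offset":[0,0,0],"gripper":1},{"dr":[0,0,1],"offset":[0,0,0],"gripper":1},{"dr":[0,0,1],"offset":[0,0,0],"gripper":1},{"dr":[0,0,1],"offset":[0,0,0],"gripper":1},{"dr":[0,0,1],"offset":[0,0,0],"gripper":1},{"dr":[0,0,1],"offset":[0,0,0],"gripper":1},{"dr":[0,0,1],"offset":[0,0,0],"gripper":1},{"dr":[0,0,1],"offset":[0,0,0],"gripper":1},{"dr":[0,0,0.26],"offset":[0,0,0],"gripper":1},{"dr":[0,0,0],"offset":[0.238,-0.533,0],"gripper":1},{"dr":[0,0,0],"offset":[0.238,-0.533,0],"gripper":1},{"dr":[0,0,0],"offset":[0.238,-0.533,0],"gripper":1},{"dr":[0,0,0],"offset":[0.238,-0.533,0],"gripper":1},{"dr":[0,0,0],"offset":[0.238,-0.533,0],"gripper":1},{"dr":[0,0,0],"offset":[0.238,-0.533,0],"gripper":1},{"dr":[0,0,0],"offset":[0,0,0],"gripper":1}]'

```text
time: 24.3
ee_pos: [0.4245, 0.1038, 0.2922]
tcp_rot: [-179.9, -0.0, 23.4]
contact_force: [1.6, 0.1, -1.8]
opening: 0.178
grasp_force: 39.8
```

step_arm --moves '[{"dr":[0,0,0],"offset":[0.059,-0.552,0],"gripper":1},{"dr":[0,0,0],"offset":[0.059,-0.552,0],"gripper":1},{"dr":[0,0,0],"offset":[0.059,-0.552,0],"gripper":1},{"dr":[0,0,0],"offset":[0.059,-0.552,0],"gripper":1},{"dr":[0,0,0],"offset":[0.059,-0.552,0],"gripper":1},{"dr":[0,0,0],"offset":[0.059,-0.552,0],"gripper":1},{"dr":[0,0,0],"offset":[0,0,0],"gripper":1},{"dr":[0,0,0],"offset":[0,0,0],"gripper":1},{"dr":[0,0,0],"offset":[0,0,0],"gripper":1}]'

```text
time: 25.2
ee_pos: [0.3773, 0.2576, 0.2921]
tcp_rot: [180.0, 0.1, 22.9]
contact_force: [-0.8, 0.2, 0.3]
opening: 0.175
grasp_force: 39.8
```

step_arm --moves '[{"dr":[0,0,0],"offset":[0,-0.036,0],"gripper":1},{"dr":[0,0,0],"offset":[0,0,0.15],"gripper":1},{"dr":[0,0,0],"offset":[0,0,0.15],"gripper":1},{"dr":[0,0,0],"offset":[0,0,0.3],"gripper":1},{"dr":[0,0,0],"offset":[0,0,0.3],"gripper":1},{"dr":[0,0,0],"offset":[0,0,0.15],"gripper":1},{"dr":[0,0,0],"offset":[0,0,0.15],"gripper":1},{"dr":[0,0,0],"offset":[0,0,0.15],"gripper":1},{"dr":[0,0,0],"offset":[0,0,0.3],"gripper":1},{"dr":[0,0,0],"offset":[0,0,0.3],"gripper":1},{"dr":[0,0,0],"offset":[0,0,0.3],"gripper":1},{"dr":[0,0,0],"offset":[0,0,0.3],"gripper":1},{"dr":[0,0,0],"offset":[0,0,0.3],"gripper":1},{"dr":[0,0,0],"offset":[0,0,0.2],"gripper":1},{"dr":[0,0,0],"offset":[0,0,0.15],"gripper":1},{"dr":[0,0,0],"offset":[0,0,0.05],"gripper":1},{"dr":[0,0,0],"offset":[0,0,0],"gripper":1},{"dr":[0,0,0],"offset":[0,0,0],"gripper":1}]'

```text
time: 27.0
ee_pos: [0.3764, 0.261, 0.1305]
tcp_rot: [-180.0, -0.0, 23.0]
contact_force: [0.2, -0.8, -1.1]
opening: 0.178
grasp_force: 39.8
```

step_arm --moves '[{"dr":[0,0,0],"offset":[-0.014,0.03,0],"gripper":1},{"dr":[0,0,0],"offset":[0,0,0.08],"gripper":1},{"dr":[0,0,0],"offset":[0,0,0.08],"gripper":1},{"dr":[0,0,0],"offset":[0,0,0.04],"gripper":1},{"dr":[0,0,0],"offset":[0,0,0],"gripper":1},{"dr":[0,0,0],"offset":[0,0,0],"gripper":1}]'

```text
time: 27.6
ee_pos: [0.376, 0.2588, 0.12]
tcp_rot: [180.0, 0.0, 23.0]
contact_force: [-0.4, -2.1, 2.9]
opening: 0.182
grasp_force: 39.9
```

The collar is seated on the rim, with a light upward force. I'll release and rise.

step_arm --moves '[{"dr":[0,0,0],"offset":[0,0,0],"gripper":0.3},{"dr":[0,0,0],"offset":[0,0,0],"gripper":0},{"dr":[0,0,0],"offset":[0,0,0],"gripper":-0.3},{"dr":[0,0,0],"offset":[0,0,0],"gripper":-0.3},{"dr":[0,0,0],"offset":[0,0,0],"gripper":-0.3},{"dr":[0,0,0],"offset":[0,0,-0.2],"gripper":-0.3},{"dr":[0,0,0],"offset":[0,0,-0.3],"gripper":-0.3},{"dr":[0,0,0],"offset":[0,0,-0.5],"gripper":-0.3},{"dr":[0,0,0],"offset":[0,0,-0.5],"gripper":-0.3},{"dr":[0,0,0],"offset":[0,0,-0.5],"gripper":-0.3},{"dr":[0,0,0],"offset":[0,0,-0.1],"gripper":-0.3}]'

```text
time: 28.7
ee_pos: [0.3773, 0.2603, 0.228]
tcp_rot: [-180.0, -0.3, 23.0]
contact_force: [-1.3, 0.8, -0.4]
opening: 0.65
grasp_force: 0.0
```

```bash
python3 - <<'E'
from h import *
s=robot.get_state();print(s["ee_pos"],s["tcp_rot"])
T=robot.capture("top");S=robot.capture("side")
cv2.imwrite("pics/t9_unviewed.png",T[...,::-1]);cv2.imwrite("pics/s9_unviewed.png",S[...,::-1])
for n,im,(x0,y0,x1,y1) in(("top",T,(310,230,390,310)),("side",S,(250,240,325,310))):
    h=cv2.cvtColor(im,cv2.COLOR_RGB2HSV)
    b=((h[...,0]>105)&(h[...,0]<130)&(h[...,1]>130)&(h[...,2]>80)).astype(np.uint8)
    m=np.zeros_like(b);m[y0:y1,x0:x1]=b[y0:y1,x0:x1]
    k,l,st,c=cv2.connectedComponentsWithStats(m);w=cast(n,c[1:],.046)[:,:2]*1000 if k>1 else None
    print(n,st[1:,4],np.round(w,1).tolist(),np.round(w.mean(0),1))
m=np.zeros(S.shape[:2],bool);m[130:180,225:255]=1
m&=(S.min(2)>150);ys,xs=np.nonzero(m);print("handle side px",xs.mean() if len(xs) else 0,ys.min() if len(ys) else 0)
S0=cv2.imread("pics/side0.png");m=np.zeros(S.shape[:2],bool);m[130:180,225:255]=1;m&=(S0.min(2)>150);ys,xs=np.nonzero(m);print(xs.mean(),ys.min())
E
```

```text
[0.37727812 0.26032309 0.22802107] [-179.97392854   -0.2792476    22.9774444 ]
top [10 10 10  8] [[447.1, -33.2], [443.1, -48.5], [426.4, -27.8], [422.8, -42.6]] [434.9 -38. ]
side [3 4 2 1] [[426.1, -32.8], [447.6, -37.5], [422.5, -46.9], [444.0, -52.6]] [435.  -42.4]
handle side px 239.5686274509804 149
240.0392156862745 149
```

The rod is back in place: its handle pixels match the start. The carrier stands at (435,-38) mm, yaw about −15.4°. I'll go above it.

step_arm --moves '[{"dr":[0,0,0],"offset":[-0.078,0.62,0],"gripper":-0.3},{"dr":[0,0,0],"offset":[-0.078,0.62,0],"gripper":-0.3},{"dr":[0,0,0],"offset":[-0.078,0.62,0],"gripper":-0.3},{"dr":[0,0,0],"offset":[-0.078,0.62,0],"gripper":-0.3},{"dr":[0,0,0],"offset":[-0.078,0.62,0],"gripper":-0.3},{"dr":[0,0,0],"offset":[-0.178,0.568,0],"gripper":-0.3},{"dr":[0,0,0],"offset":[-0.178,0.568,0],"gripper":-0.3},{"dr":[0,0,0],"offset":[-0.178,0.568,0],"gripper":-0.3},{"dr":[0,0,0],"offset":[-0.178,0.568,0],"gripper":-0.3},{"dr":[0,0,0],"offset":[-0.178,0.568,0],"gripper":-0.3},{"dr":[0,0,1],"offset":[0,0,0],"gripper":-0.3},{"dr":[0,0,1],"offset":[0,0,0],"gripper":-0.3},{"dr":[0,0,1],"offset":[0,0,0],"gripper":-0.3},{"dr":[0,0,1],"offset":[0,0,0],"gripper":-0.3},{"dr":[0,0,1],"offset":[0,0,0],"gripper":-0.3},{"dr":[0,0,1],"offset":[0,0,0],"gripper":-0.3},{"dr":[0,0,1],"offset":[0,0,0],"gripper":-0.3},{"dr":[0,0,0.68],"offset":[0,0,0],"gripper":-0.3},{"dr":[0,0,0],"offset":[0,0,0],"gripper":-0.3},{"dr":[0,0,0],"offset":[0,0,0],"gripper":-0.3}]'

```text
time: 30.8
ee_pos: [0.4324, -0.0393, 0.2243]
tcp_rot: [180.0, 0.1, -15.3]
contact_force: [0.2, -0.1, -0.0]
opening: 0.648
grasp_force: 0.0
```

step_arm --moves '[{"dr":[0,0,0],"offset":[0.032,-0.036,0],"gripper":-0.3},{"dr":[0,0,0],"offset":[0,0,0.3],"gripper":-0.3},{"dr":[0,0,0],"offset":[0,0,0.4],"gripper":-0.3},{"dr":[0,0,0],"offset":[0,0,0.4],"gripper":-0.3},{"dr":[0,0,0],"offset":[0,0,0.4],"gripper":-0.3},{"dr":[0,0,0],"offset":[0,0,0.4],"gripper":-0.3},{"dr":[0,0,0],"offset":[0,0,0.4],"gripper":-0.3},{"dr":[0,0,0],"offset":[0,0,0.4],"gripper":-0.3},{"dr":[0,0,0],"offset":[0,0,0.4],"gripper":-0.3},{"dr":[0,0,0],"offset":[0,0,0.4],"gripper":-0.3},{"dr":[0,0,0],"offset":[0,0,0.3],"gripper":-0.3},{"dr":[0,0,0],"offset":[0,0,0.1],"gripper":-0.3},{"dr":[0,0,0],"offset":[0,0,0],"gripper":-0.3},{"dr":[0,0,0],"offset":[0,0,0],"gripper":-0.3},{"dr":[0,0,0],"offset":[0,0,0],"gripper":-0.3}]'

```text
time: 32.3
ee_pos: [0.4357, -0.0381, 0.0307]
tcp_rot: [-180.0, -0.1, -15.4]
contact_force: [0.9, 0.1, 0.5]
opening: 0.647
grasp_force: 0.0
```

step_arm --moves '[{"dr":[0,0,0],"offset":[-0.02,0,0.12],"gripper":-0.3},{"dr":[0,0,0],"offset":[0,0,0.09],"gripper":-0.3},{"dr":[0,0,0],"offset":[0,0,0],"gripper":-0.3},{"dr":[0,0,0],"offset":[0,0,0],"gripper":0},{"dr":[0,0,0],"offset":[0,0,0],"gripper":0.2},{"dr":[0,0,0],"offset":[0,0,0],"gripper":0.3},{"dr":[0,0,0],"offset":[0,0,0],"gripper":0.4},{"dr":[0,0,0],"offset":[0,0,0],"gripper":0.6},{"dr":[0,0,0],"offset":[0,0,0],"gripper":1},{"dr":[0,0,0],"offset":[0,0,0],"gripper":1}]' --squeeze 30

```text
time: 33.3
ee_pos: [0.4341, -0.0378, 0.0196]
tcp_rot: [-180.0, -0.0, -15.4]
contact_force: [-0.3, 0.3, -0.1]
opening: 0.046
grasp_force: 0.2
```

The fingers closed to 4 mm, so the carrier isn't between them. I'll look with measurements first, then my last picture.

```bash
python3 - <<'E'
from h import *
s=robot.get_state();print(s["ee_pos"],s["opening"],s["grasp_force"])
T=robot.capture("top");S=robot.capture("side")
cv2.imwrite("pics/s10_unviewed.png",S[...,::-1])
a=cv2.resize(S[210:330,225:345],(400,400),interpolation=cv2.INTER_CUBIC)
b=cv2.resize(T[210:310,300:400],(400,400),interpolation=cv2.INTER_CUBIC)
cv2.imwrite("pics/c10.png",np.hstack([a,b])[...,::-1])
E
```

```text
[ 0.43413318 -0.03776908  0.01958439] 0.04617494514813808 0.15781620517373085
```

View pics/c10.png

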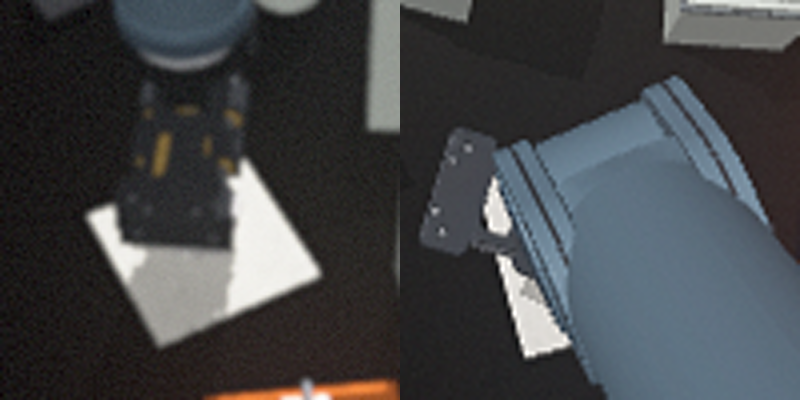

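The gripper body hides the carrier in both views, and no toppled carrier shows on the visible part of the pad. I'll look for its pixels numerically.

```bash
python3 - <<'E'
from h import *
A=cv2.imread("pics/s9_unviewed.png")[...,::-1];B=cv2.imread("pics/s10_unviewed.png")[...,::-1]
T=robot.capture("top")
for n,im,bx in(("s9",A,(240,225,340,320)),("s10",B,(240,225,340,320)),("t",T,(300,200,400,320)),("s10wide",B,(130,200,345,420))):
    h=cv2.cvtColor(im,cv2.COLOR_RGB2HSV);x0,y0,x1,y1=bx
    b=((h[...,0]>105)&(h[...,0]<130)&(h[...,1]>120)&(h[...,2]>70)).astype(np.uint8);m=np.zeros_like(b);m[y0:y1,x0:x1]=b[y0:y1,x0:x1]
    k,l,st,c=cv2.connectedComponentsWithStats(m);print(n,[(int(st[i,4]),np.round(c[i]).tolist()) for i in range(1,k)])
print(proj("side",[[.434,-.038,.02],[.434,-.038,.07],[.434,-.038,.1]]),robot.get_state()["opening"],robot.get_state()["grasp_force"],robot.get_state()["time"])
E
```

```text
s9 [(4, [280.0, 268.0]), (4, [290.0, 268.0]), (4, [279.0, 273.0]), (5, [289.0, 274.0])]
s10 []
t []
s10wide [(69, [311.0, 201.0]), (7, [313.0, 336.0]), (7, [321.0, 335.0]), (7, [314.0, 345.0]), (6, [322.0, 344.0]), (10, [322.0, 407.0]), (8, [330.0, 406.0]), (7, [323.0, 418.0]), (9, [332.0, 418.0])]
[[284.01260792 276.65054812]
 [283.05190457 262.85498503]
 [282.44178088 254.09369586]] 0.011205660232595295 29.91648741066456 33.45
```

step_arm --moves '[{"dr":[0,0,0],"offset":[0,0,-0.04],"gripper":1},{"dr":[0,0,0],"offset":[0,0,-0.06],"gripper":1},{"dr":[0,0,0],"offset":[0,0,-0.1],"gripper":1},{"dr":[0,0,0],"offset":[0,0,0],"gripper":1}]'

```text
time: 33.85
ee_pos: [0.4345, -0.0378, 0.0302]
tcp_rot: [-180.0, -0.1, -15.4]
contact_force: [0.0, 0.7, -1.0]
opening: 0.009
grasp_force: 30.0
```

```bash
python3 - <<'E'
from h import *
B=robot.capture("side");T=robot.capture("top");s=robot.get_state();print(s["ee_pos"],s["contact_force"],s["opening"])
for n,im,bx in(("s",B,(130,215,340,330)),("t",T,(300,200,400,340))):
    cv2.imwrite(f"pics/{n}11_unviewed.png",im[...,::-1])
    h=cv2.cvtColor(im,cv2.COLOR_RGB2HSV);x0,y0,x1,y1=bx
    b=((h[...,0]>105)&(h[...,0]<130)&(h[...,1]>120)&(h[...,2]>70)).astype(np.uint8);m=np.zeros_like(b);m[y0:y1,x0:x1]=b[y0:y1,x0:x1]
    k,l,st,c=cv2.connectedComponentsWithStats(m);print(n,[(int(st[i,4]),np.round(c[i]).tolist()) for i in range(1,k)])
# coarse look: grey map of side
g=cv2.cvtColor(B,cv2.COLOR_RGB2GRAY)
for r in range(250,316,3): print(r,' '.join('%3d'%v for v in g[r,250:325:3]))
E
```

```text
[ 0.43428969 -0.0378265   0.02978218] [ 1.03564165  0.726102   -1.06214728] 0.010705226719824221
s []
t []
250  21  28  30  21  26  39  41  57 102  45  43  42  66  42  43  53  37  30  38  34  31  39  29  37  40
253  27  27  25  28  31  47  46  77  93  38  41  41  53  39  52  54  34  29  33  38  36  35  32  34  33
256  30  24  31  25  30  48  47  85  78  37  46  42  39  45  89  71  66  31  33  36  36  27  41  38  34
259  30  23  29  23  37  43  37  62  43  38  46  44  38  45  90 135 217  50  37  36  37  36  38  36  36
262  30  24  28  30  37  41  41  41  46  47  42  45  43  46  83 230 242 177  29  40  34  39  37  39  33
265  25  23  29  32  41  55  42  46  44  40  42  43  43  52  69 201 237 239 104  37  35  38  40  38  35
268  31  26  25  39  43  45  51  45  47  43  44  51  42  58  74 216 238 240 229  45  32  37  31  38  40
271  26  27  88  89  44  42  50  45  40  43  45  60  49  53  62 215 239 239 241 174  33  38  40  36  33
274  65 219 237 160  41  40  43  45  45  42  47  48  46  46  50 148 243 240 240 240 102  37  37  42  39
277  30 203 238 233  45  54  42  43  40  46  42  48  52  
[... 594 characters left out ...]
 158 160 162 160 156 163 163 164 167 240 240 240 239 240 238 191 108  42  38
298  23  38  33  32  42 154 163 161 159 160 155 162 159 161 173 241 237 240 233 173  85  36  37  41  36
301  33  30  23  35  26  84 163 162 159 158 163 159 158 162 181 239 221 154  62  32  37  41  42  34  43
304  29  27  28  29  28  30 142 160 156 158 162 159 162 161 166 118  44  38  38  37  39  39  38  39  39
307  32  27  28  33  28  28  74 160 159 162 157 155 140  68  35  32  39  40  41  36  45  35  40  38  40
310  32  33  28  26  31  29  29 127 162 163 119  51  36  34  37  30  41  37  39  39  42  40  40  36  35
313  24  25  29  22  24  36  30  61  98  49  31  33  36  32  40  38  40  35  44  38  38  39  36  38  38
```

step_arm --moves '[{"dr":[0,0,0],"offset":[0,0,-0.1],"gripper":1},{"dr":[0,0,0],"offset":[0,0,-0.1],"gripper":1},{"dr":[0,0,0],"offset":[0,0,-0.1],"gripper":1},{"dr":[0,0,0],"offset":[0,0,-0.1],"gripper":1},{"dr":[0,0,0],"offset":[0,0,-0.1],"gripper":1},{"dr":[0,0,0],"offset":[0,0,0],"gripper":1}]'

```text
time: 34.55
ee_pos: [0.4346, -0.0378, 0.0553]
tcp_rot: [-180.0, -0.1, -15.4]
contact_force: [0.4, -0.3, -2.0]
opening: 0.012
grasp_force: 30.0
```

```bash
python3 - <<'E'
from h import *
B=robot.capture("side");s=robot.get_state();print(s["ee_pos"],s["contact_force"],s["opening"])
cv2.imwrite("pics/s12_unviewed.png",B[...,::-1])
h=cv2.cvtColor(B,cv2.COLOR_RGB2HSV)
b=((h[...,0]>105)&(h[...,0]<130)&(h[...,1]>100)&(h[...,2]>60)).astype(np.uint8);b[:215]=0;b[325:]=0;b[:,:130]=0;b[:,345:]=0
k,l,st,c=cv2.connectedComponentsWithStats(b);print([(int(st[i,4]),np.round(c[i]).tolist()) for i in range(1,k)])
g=cv2.cvtColor(B,cv2.COLOR_RGB2GRAY)
for r in range(235,300,3): print(r,' '.join('%3d'%v for v in g[r,256:316:2]))
E
```

```text
[ 0.43441714 -0.03781095  0.05491928] [-0.89343606 -0.23656448 -1.18606381] 0.011319069191863266
[]
235  26  24  27  29  31  39  41  40  40  40  42  41  41  44  41  36  42  43  54  79  81  40  28  26  36  37  35  36  34  37
238  25  20  27  24  34  40  39  38  60  72  44  42  38  43  41  47  43  39  36  49  60  41  27  31  34  34  32  31  36  35
241  17  30  28  30  40  36  42  50 104  90  40  44  41  40  43  67  51  40  43  49  58  33  34  33  34  36  32  35  32  38
244  26  22  24  28  37  44  36  60 103  75  40  41  41  41  44  56  43  37  43  45  46  37  33  31  37  33  33  38  35  33
247  25  18  25  26  49  58  46  82 105  66  40  39  43  40  43  47  44  73 100  74  36  39  32  39  34  31  33  35  36  32
250  27  20  32  29  43  43  43  73  70  47  40  42  40  41  37  40  45  59  74  73  44  30  33  32  30  37  31  38  38  34
253  30  30  42  40  41  43  40  39  36  44  39  42  41  43  44  41  46  52  61  42  37  30  29  34  34  36  32  31  36  32
256  31  35  37  45  45  44  45  41  43  43  45  44  43  41  48  41  39  60  66  97 176 107  33  38  40  36  36  38  37  37
259  32 
[... 1027 characters left out ...]
 160 164 163 164 162 163 167 167 165 218 241 241 241 240 240 240 238 238 242 223
286  71 208 239 222 164 161 164 166 165 160 157 161 165 168 168 164 167 162 182 237 241 239 240 240 240 240 239 238 239 241
289  28 102 227 222 160 161 162 161 158 161 162 166 164 167 165 164 164 167 196 238 239 240 241 239 236 237 236 239 239 239
292  32  23 112 227 233 176 158 161 163 160 161 159 164 163 158 162 164 165 172 227 241 242 240 238 239 240 240 241 240 239
295  36  28  29 143 232 196 160 161 160 162 162 162 158 160 160 163 164 163 190 237 240 239 240 240 240 240 239 237 214 162
298  31  32  33  45 123 163 158 162 160 160 158 157 154 161 161 161 160 160 200 237 238 240 240 240 234 202 142  87  40  37
```

step_arm --moves '[{"dr":[0,0,0],"offset":[0,0,-0.1],"gripper":1},{"dr":[0,0,0],"offset":[0,0,-0.2],"gripper":1},{"dr":[0,0,0],"offset":[0,0,-0.3],"gripper":1},{"dr":[0,0,0],"offset":[0,0,-0.3],"gripper":1},{"dr":[0,0,0],"offset":[0,0,-0.3],"gripper":1},{"dr":[0,0,0],"offset":[0,0,-0.3],"gripper":1},{"dr":[0,0,0],"offset":[0,0,-0.2],"gripper":1},{"dr":[0,0,0],"offset":[0,0,-0.1],"gripper":1},{"dr":[0,0,0],"offset":[0,0,0],"gripper":1}]'

```text
time: 35.5
ee_pos: [0.4344, -0.0378, 0.1451]
tcp_rot: [-180.0, -0.1, -15.4]
contact_force: [-0.8, 0.6, -2.0]
opening: 0.012
grasp_force: 30.0
```

```bash
python3 - <<'E'
from h import *
B=robot.capture("side");T=robot.capture("top");s=robot.get_state();print(s["ee_pos"],s["contact_force"],s["opening"])
for n,im,bx in(("s",B,(180,190,345,325)),("t",T,(300,200,400,340))):
    cv2.imwrite(f"pics/{n}13_unviewed.png",im[...,::-1])
    h=cv2.cvtColor(im,cv2.COLOR_RGB2HSV);x0,y0,x1,y1=bx
    b=((h[...,0]>100)&(h[...,0]<130)&(h[...,1]>100)&(h[...,2]>60)).astype(np.uint8);m=np.zeros_like(b);m[y0:y1,x0:x1]=b[y0:y1,x0:x1]
    k,l,st,c=cv2.connectedComponentsWithStats(m);print(n,[(int(st[i,4]),np.round(c[i]).tolist()) for i in range(1,k) if st[i,4]>1])
print(proj("side",[s["ee_pos"]]))
g=cv2.cvtColor(B,cv2.COLOR_RGB2GRAY)
for r in range(200,312,4): print(r,' '.join('%3d'%v for v in g[r,246:326:3]))
E
```

```text
[ 0.43375945 -0.03780676  0.14420935] [-0.34838675  0.81527518 -1.77330418] 0.01019958635076755
s [(314, [311.0, 196.0])]
t []
[[281.36370142 240.40759261]]
200  72  70  66  66  93  91  48  44  38  36  43  53  42  39  41  73  64  42  65  56  58  67  57  54  52  61  33
204  64  64  64  73  94  67  41  42  41  39  36  40  36  35  37  62  90  39 110 124  83  71  67  80 117 117  30
208  63  63  60  57  33  33  40  47 105  45  43  44  43  59  42  37  60  36  83 145 152 151 151 147 142  92  30
212  50  34  26  30  21  37  36  66  98  36  42  43  40  43  39  38  44  34  23  58 119 144 145 118  66  36  35
216  20  25  25  26  26  56  32  89  79  37  40  43  42  41  67  91  47  31  34  29  19  29  31  30  30  33  38
220  30  25  21  32  40  44  36  44  34  41  41  39  40  38  52  75  46  32  31  32  37  20  25  32  30  36  32
224  24  23  26  33  45  46  43  46  41  39  39  42  39  42  57  64  31  29  31  35  31  33  31  32  34  41  34
228  21  28  26  41  38  41  67  43  40  41  42  48  45  42  57  57 104  39  34  30  38  36  28  39  31  34  30
232  29  27  33  38  41  38  45  41  45  40  43
[... 1492 characters left out ...]
 239 239 240 209  44  42  44
288  40  37  30  35 141 240 238 235 237 236 238 238 240 239 238 241 240 240 239 238 239 238 241 239 180  43  43
292  30  35  30  38  34 179 238 237 235 236 237 238 237 238 238 241 241 240 241 239 240 240 239 239 234  94  44
296  31  39  37  36  39  47 154 159 159 163 160 160 166 170 172 234 239 239 241 241 241 232 154  67  41  46  43
300  34  36  35  37  33  39  75 160 164 159 158 158 161 159 205 238 237 239 230 157  61  39  47  45  42  50  38
304  28  34  34  32  32  36  35 104 163 160 159 164 160 161 217 223 153  61  33  39  47  41  41  45  44  46  42
308  31  32  33  33  36  34  38  35 136 162 162 160 146 123  56  43  43  47  43  44  40  49  46  41  49  43  47
```

```bash
python3 - <<'E'
from h import *
B=cv2.imread("pics/s13_unviewed.png")[...,::-1];s=robot.get_state();p=s["ee_pos"];print(p)
c=robot.calibration("side");T=np.array(c["camera_from_world"]);print("cam",-T[:3,:3].T@T[:3,3])
t=np.radians(-15.4);ex=np.array([np.cos(t),np.sin(t),0]);ey=np.array([-np.sin(t),np.cos(t),0]);ez=np.array([0,0,1])
zb=p[2]-.016
C=np.array([p[0],p[1],zb])
for nm,a,b,z in(("body bottom",18,14,0),("body top",18,14,.034*1e3),("flange top",27,14,38),("caps",10,7,42),("bail",18,0,66)):
    print(nm,np.round(proj("side",[C+ex*sx*a/1e3+ey*sy*b/1e3+ez*z/1e3 for sx,sy in((-1,-1),(1,-1),(1,1),(-1,1))]),1).tolist())
g=cv2.cvtColor(B,cv2.COLOR_RGB2GRAY)
print('     ',' '.join('%3d'%v for v in range(262,304,1)))
for r in range(224,256): print(r,' ',' '.join('%3d'%v for v in g[r,262:304]))
E
```

```text
[ 0.43375945 -0.03780676  0.14420935]
cam [ 0.3682933  -0.68556401  0.87643456]
body bottom [[272.4, 250.0], [289.5, 251.0], [290.9, 240.9], [274.1, 240.0]]
body top [[271.4, 239.2], [289.0, 240.2], [290.4, 230.1], [273.1, 229.1]]
flange top [[266.8, 237.6], [293.3, 239.1], [294.7, 229.0], [268.7, 227.6]]
caps [[275.5, 234.2], [285.3, 234.8], [286.0, 229.7], [276.3, 229.2]]
bail [[271.3, 223.4], [289.2, 224.3], [289.2, 224.3], [271.3, 223.4]]
      262 263 264 265 266 267 268 269 270 271 272 273 274 275 276 277 278 279 280 281 282 283 284 285 286 287 288 289 290 291 292 293 294 295 296 297 298 299 300 301 302 303
224    45  36  43  41  37  46  43  38  41  43  41  39  43  41  39  45  47  42  44  45  39  38  46  42  45  56  57  66  69  64  59  43  31  34  31  29  27  30  31  29  30  35
225    41  31  39  38  43  41  48  39  45  45  41  38  44  43  42  41  45  39  42  40  45  44  40  47  50  51  62  67  69  62  56  47  30  28  31  25  31  28  25  31  31  31
226    45  45  48  39  45  38  40  41  34  36  47  40  42  46  43  46  45  39  41  40  40  41  46  48  61  62  65  67  67  60  55  
[... 4388 characters left out ...]
  36
252    34  35  33  33  33  32  35  37  35  34  31  34  36  39  41  38  41  42  48  45  48  59  60  60  60  64  75  81  70  51  43  36  38  43  38  36  41  35  36  35  42  38
253    31  38  26  36  31  36  34  39  41  31  38  43  39  39  31  36  38  36  31  34  39  36  41  31  36  43  44  43  42  43  37  39  39  39  35  41  38  41  42  41  40  41
254    39  33  39  37  39  37  39  35  35  40  39  38  35  38  39  39  39  39  38  41  36  41  40  32  40  35  32  32  34  38  37  38  38  38  49  43  42  37  39  43  43  36
255    38  32  37  28  36  43  40  36  43  36  31  36  38  39  33  37  43  41  43  38  37  43  42  34  38  40  37  41  43  36  40  47  59  87 100  93  58  42  39  41  43  39
```

The front-bottom edge predicted at (272–290, 250–251) and the flange end at (294, 229–239) both match what is seen, and the load is right. The carrier is held upright exactly as planned, and only the opening reading is odd. Next: turn to the nest's yaw and carry it over.

step_arm --moves '[{"dr":[0,0,-0.5],"offset":[0,0,0],"gripper":1},{"dr":[0,0,-1],"offset":[0,0,0],"gripper":1},{"dr":[0,0,-1],"offset":[0,0,0],"gripper":1},{"dr":[0,0,-1],"offset":[0,0,0],"gripper":1},{"dr":[0,0,-1],"offset":[0,0,0],"gripper":1},{"dr":[0,0,-1],"offset":[0,0,0],"gripper":1},{"dr":[0,0,-1],"offset":[0,0,0],"gripper":1},{"dr":[0,0,-1],"offset":[0,0,0],"gripper":1},{"dr":[0,0,-1],"offset":[0,0,0],"gripper":1},{"dr":[0,0,-1],"offset":[0,0,0],"gripper":1},{"dr":[0,0,-1],"offset":[0,0,0],"gripper":1},{"dr":[0,0,-1],"offset":[0,0,0],"gripper":1},{"dr":[0,0,-1],"offset":[0,0,0],"gripper":1},{"dr":[0,0,-1],"offset":[0,0,0],"gripper":1},{"dr":[0,0,-1],"offset":[0,0,0],"gripper":1},{"dr":[0,0,-1],"offset":[0,0,0],"gripper":1},{"dr":[0,0,-1],"offset":[0,0,0],"gripper":1},{"dr":[0,0,-1],"offset":[0,0,0],"gripper":1},{"dr":[0,0,-1],"offset":[0,0,0],"gripper":1},{"dr":[0,0,-1],"offset":[0,0,0],"gripper":1}]'

```text
time: 37.6
ee_pos: [0.4336, -0.0377, 0.1439]
tcp_rot: [-179.9, -0.0, 82.3]
contact_force: [-0.6, -0.4, -2.1]
opening: 0.014
grasp_force: 30.0
```

step_arm --moves '[{"dr":[0,0,-0.5],"offset":[0,0,0],"gripper":1},{"dr":[0,0,0],"offset":[-0.2,0.04,0],"gripper":1},{"dr":[0,0,0],"offset":[-0.42,0.09,0],"gripper":1},{"dr":[0,0,0],"offset":[-0.42,0.09,0],"gripper":1},{"dr":[0,0,0],"offset":[-0.42,0.09,0],"gripper":1},{"dr":[0,0,0],"offset":[-0.42,0.09,0],"gripper":1},{"dr":[0,0,0],"offset":[-0.42,0.09,0],"gripper":1},{"dr":[0,0,0],"offset":[-0.42,0.09,0],"gripper":1},{"dr":[0,0,0],"offset":[-0.42,0.09,0],"gripper":1},{"dr":[0,0,0],"offset":[-0.42,0.09,0],"gripper":1},{"dr":[0,0,0],"offset":[-0.42,0.09,0],"gripper":1},{"dr":[0,0,0],"offset":[-0.42,0.09,0],"gripper":1},{"dr":[0,0,0],"offset":[-0.42,0.09,0],"gripper":1},{"dr":[0,0,0],"offset":[-0.28,0.08,0],"gripper":1},{"dr":[0,0,0],"offset":[0,0,0],"gripper":1},{"dr":[0,0,0],"offset":[0,0,0],"gripper":1},{"dr":[0,0,0],"offset":[0,0,0],"gripper":1}]'

```text
time: 39.3
ee_pos: [0.4652, -0.2954, 0.1445]
tcp_rot: [-180.0, -0.0, 84.7]
contact_force: [-0.1, 0.5, -1.5]
opening: 0.01
grasp_force: 30.0
```

```bash
python3 - <<'E'
from h import *
s=robot.get_state();p=s["ee_pos"];print(p,s["tcp_rot"],s["contact_force"],s["opening"],s["joints"])
B=robot.capture("side");cv2.imwrite("pics/s14_unviewed.png",B[...,::-1])
t=np.radians(s["tcp_rot"][2]);ex=np.array([np.cos(t),np.sin(t),0]);ey=np.array([-np.sin(t),np.cos(t),0])
C=np.array([p[0],p[1],p[2]-.016])
for nm,a,b,z in(("body bottom",18,14,0),("flange top",27,14,38)):
    print(nm,np.round(proj("side",[C+ex*sx*a/1e3+ey*sy*b/1e3+[0,0,z/1e3] for sx,sy in((-1,-1),(1,-1),(1,1),(-1,1))]),1).tolist())
g=cv2.cvtColor(B,cv2.COLOR_RGB2GRAY);q=proj("side",[C])[0].astype(int);print(q)
print('    ',' '.join('%3d'%v for v in range(q[0]-26,q[0]+26,2)))
for r in range(q[1]-14,q[1]+26,2): print(r,' '.join('%3d'%v for v in g[r,q[0]-26:q[0]+26:2]))
E
```

```text
[ 0.46521551 -0.2954385   0.14448857] [-1.79978338e+02 -3.91589493e-02  8.46602472e+01] [-0.13719953  0.53106172 -1.46017085] 0.010053239787078005 [ 62.07030241  34.03798673 -46.1489831  104.67213835  29.79958925
  54.214952    -2.57874089]
body bottom [[331.3, 360.5], [328.6, 342.0], [312.9, 343.4], [315.1, 362.1]]
flange top [[332.7, 354.6], [328.6, 326.3], [312.5, 327.7], [315.9, 356.2]]
[321 351]
     295 297 299 301 303 305 307 309 311 313 315 317 319 321 323 325 327 329 331 333 335 337 339 341 343 345
337 139 141 146 155 138 116  49  50  65  57  42  41  40  59 114  83  44  38  46 107 153 156 163 121  95  83
339 167 168 169 167 140 128  97 105 215 182  59  42  43  57 120  98  45  39  57 147 171 173 174 147  93  87
341 167 168 168 159 134 145 122 123 246 239  75  44  43  56 112 106  49  43  75 160 171 173 174 150  95  95
343 169 168 167 153 115 141 126 110 231 211  81  43  41  53 105 102  45  40 103 167 175 173 170 163 110 139
345 168 165 165 148 118 143 137 106 170 135  86  56  55  68 109 105  56  64 136 175 171 172 170 168 120 160
347 168 167 170 151 120 142 139  96 138 126 117
[... 872 characters left out ...]
  80  78  92  89  96  98 146 172 171 169 173 173 152
365 167 165 170 172 149  95  94  94  93  87  88  96 115 115 117 132 137 139 142 154 173 171 169 171 173 150
367 167 170 168 166 159 120 135 139 139 117  87 124 142 147 146 144 149 143 141 152 170 173 169 170 173 161
369 171 166 168 169 163 132 138 141 143 138 115 127 140 134 135 132 129 130 143 145 170 172 171 173 167 171
371 168 166 169 167 166 150 140 142 131 115 112 108 100  98  95  93  89 107 142 145 167 172 173 171 173 168
373 165 168 169 170 165 123 135 145 124  90  81  84  81  80  82  82  80  93 140 143 166 171 174 168 169 169
375 166 169 166 168 167 119 132 144 130  93  92  93  91  93  95 115 112  93 135 146 159 170 171 169 173 174
```

step_arm --moves '[{"dr":[0,0,0],"offset":[-0.02,0.006,0.1],"gripper":1},{"dr":[0,0,0],"offset":[0,0,0.25],"gripper":1},{"dr":[0,0,0],"offset":[0,0,0.3],"gripper":1},{"dr":[0,0,0],"offset":[0,0,0.3],"gripper":1},{"dr":[0,0,0],"offset":[0,0,0.3],"gripper":1},{"dr":[0,0,0],"offset":[0,0,0.3],"gripper":1},{"dr":[0,0,0],"offset":[0,0,0.2],"gripper":1},{"dr":[0,0,0],"offset":[0,0,0.1],"gripper":1},{"dr":[0,0,0],"offset":[0,0,0.1],"gripper":1},{"dr":[0,0,0],"offset":[0,0,0],"gripper":1},{"dr":[0,0,0],"offset":[0,0,0],"gripper":1},{"dr":[0,0,0],"offset":[0,0,0],"gripper":1}]'

```text
time: 40.55
ee_pos: [0.4658, -0.2981, 0.0476]
tcp_rot: [180.0, 0.0, 84.6]
contact_force: [-0.0, 0.2, -1.2]
opening: 0.011
grasp_force: 30.0
```

step_arm --moves '[{"dr":[0,0,0],"offset":[0.03,-0.006,0],"gripper":1},{"dr":[0,0,0],"offset":[0,0,0.05],"gripper":1},{"dr":[0,0,0],"offset":[0,0,0.05],"gripper":1},{"dr":[0,0,0],"offset":[0,0,0.05],"gripper":1},{"dr":[0,0,0],"offset":[0,0,0.05],"gripper":1},{"dr":[0,0,0],"offset":[0,0,0.05],"gripper":1},{"dr":[0,0,0],"offset":[0,0,0],"gripper":1},{"dr":[0,0,0],"offset":[0,0,0],"gripper":1}]'

```text
time: 41.35
ee_pos: [0.4668, -0.2977, 0.0357]
tcp_rot: [179.8, 0.1, 84.5]
contact_force: [-1.1, -2.0, 8.2]
opening: 0.013
grasp_force: 29.6
```

```bash
python3 - <<'E'
from h import *
s=robot.get_state();print({k:np.round(s[k],4) for k in("ee_pos","tcp_rot","contact_force","wrist_torque")})
B=robot.capture("side");T=robot.capture("top")
# nest geometry afresh from initial top picture: pocket / block edges
im=cv2.imread("pics/top0.png");g=cv2.cvtColor(im,cv2.COLOR_BGR2GRAY)
for r in range(246,277): print(r,' '.join('%3d'%v for v in g[r,434:470]))
P=lambda a,b,z:np.round(proj("top",[[.4656+a*.0924+b*.9957*-1*-1*0 ,0,0]]),1)
ex=np.array([.0924,.9957,0]);ey=np.array([-.9957,.0924,0]);C=np.array([.4656,-.2957,0])
for nm,a,b,z in(("block",33,28,.021),("pocket top",20.5,16.5,.021),("pocket floor",20.5,16.5,.009)):
    print(nm,np.round(proj("top",[C+ex*sx*a/1e3+ey*sy*b/1e3+[0,0,z] for sx,sy in((-1,-1),(1,-1),(1,1),(-1,1))]),1).tolist())
E
```

```text
{'ee_pos': array([ 0.4668, -0.2977,  0.0357]), 'tcp_rot': array([1.79839e+02, 1.14400e-01, 8.45428e+01]), 'contact_force': array([-1.1448, -2.0381,  8.1974]), 'wrist_torque': array([-0.338 , -0.0726,  0.0119])}
246 145 147 145 146 147 145 145 145 144 145 144 144 145 144 145 145 144 144 144 144 143 143 143 143 143 144 143 143 144 143 143 143 144 143 143 144
247 135 137 143 150 122 147 144 146 145 145 146 146 146 146 145 145 144 145 145 144 144 145 144 143 143 143 143 144 143 142 143 143 143 143 143 144
248 133 133 130 103  86 124 135 136 135 135 137 136 141 141 145 145 145 145 146 145 146 146 146 145 144 145 143 144 144 144 144 144 143 144 143 143
249 133 133 130  87  83 136 133 132 133 133 133 132 133 133 134 133 134 134 133 135 141 141 142 143 145 145 145 145 145 146 145 144 144 144 143 143
250 128 129 124  88  82 137 134 134 133 134 134 134 133 133 133 133 131 132 132 131 131 132 132 132 135 134 134 136 135 140 141 144 148 147 145 144
251 205 183 152  74  81 137 134 133 133 129 128 136 136 136 134 135 134 133 133 133 134 132 131 132 131 131 131 131 131 132 131 141 107  93 138 135
2
[... 3223 characters left out ...]
110 105 101  89 107  98  95 102
274 145 145 145 144 145 144 145 145 145 144 144 145 145 144 145 145 145 144 145 145 146 146 145 145 144 144 145 145 145 146 146 146 103 105 105 107
275 145 144 145 145 145 144 144 144 144 144 145 145 144 144 144 145 144 144 144 144 144 143 145 145 145 145 145 146 146 145 145 147 144 145 145 145
276 146 145 145 145 144 145 145 145 144 144 144 144 145 144 145 145 144 145 144 144 144 143 145 144 144 145 144 144 145 143 144 144 144 145 145 145
block [[465.0, 249.9], [438.5, 246.9], [436.4, 269.2], [463.0, 272.3]]
pocket top [[459.6, 253.9], [443.1, 252.0], [441.9, 265.2], [458.4, 267.1]]
pocket floor [[458.2, 254.3], [441.9, 252.4], [440.6, 265.4], [457.0, 267.3]]
```

Contact is at the block top. The torque puts it on the +x/−y corner, and the nest edges in the picture also say the nest sits about 1 mm to −x. I'll lift a little and correct.

step_arm --moves '[{"dr":[0,0,0],"offset":[0,0,-0.1],"gripper":1},{"dr":[0,0,0],"offset":[0.03,-0.036,0],"gripper":1},{"dr":[0,0,0],"offset":[0,0,0],"gripper":1},{"dr":[0,0,0],"offset":[0,0,0],"gripper":1}]'

```text
time: 41.85
ee_pos: [0.4632, -0.2944, 0.0392]
tcp_rot: [-180.0, -0.0, 84.6]
contact_force: [-1.0, -0.6, -1.0]
opening: 0.011
grasp_force: 30.0
```

step_arm --moves '[{"dr":[0,0,0],"offset":[-0.016,0.014,0],"gripper":1},{"dr":[0,0,0],"offset":[0,0,0.04],"gripper":1},{"dr":[0,0,0],"offset":[0,0,0.04],"gripper":1},{"dr":[0,0,0],"offset":[0,0,0.04],"gripper":1},{"dr":[0,0,0],"offset":[0,0,0.04],"gripper":1},{"dr":[0,0,0],"offset":[0,0,0],"gripper":1},{"dr":[0,0,0],"offset":[0,0,0],"gripper":1}]'

```text
time: 42.55
ee_pos: [0.4673, -0.2992, 0.0346]
tcp_rot: [179.7, 0.3, 84.5]
contact_force: [-2.2, -6.0, 20.5]
opening: 0.011
grasp_force: 29.6
```

```bash
python3 - <<'E'
from h import *
s=robot.get_state();print({k:np.round(s[k],4) for k in("ee_pos","tcp_rot","contact_force","wrist_torque")})
E
```

```text
{'ee_pos': array([ 0.4673, -0.2992,  0.0346]), 'tcp_rot': array([179.657 ,   0.3182,  84.4836]), 'contact_force': array([-2.1864, -5.9829, 20.4872]), 'wrist_torque': array([-0.9719,  0.1559, -0.0144])}
```

```bash
python3 - <<'E'
from h import *
g=cv2.cvtColor(cv2.imread("pics/side0.png"),cv2.COLOR_BGR2GRAY)
ex=np.array([.0924,.9957,0]);ey=np.array([-.9957,.0924,0]);C=np.array([.4656,-.2957,0])
for nm,a,b,z in(("block",33,28,.021),("pocket top",20.5,16.5,.021),("pocket floor",20.5,16.5,.009)):
    print(nm,np.round(proj("side",[C+ex*sx*a/1e3+ey*sy*b/1e3+[0,0,z] for sx,sy in((-1,-1),(1,-1),(1,1),(-1,1))]),1).tolist())
print('    ',' '.join('%3d'%v for v in range(300,345)))
for r in range(360,406): print(r,' ',' '.join('%3d'%v for v in g[r,300:345]))
# 0.1 mate caps in side
h=cv2.cvtColor(cv2.imread("pics/side0.png"),cv2.COLOR_BGR2HSV)
b=((h[...,0]>105)&(h[...,0]<130)&(h[...,1]>120)&(h[...,2]>70)).astype(np.uint8)
for y0,y1 in((330,352),(400,425)):
    m=np.zeros_like(b);m[y0:y1,300:345]=b[y0:y1,300:345];k,l,st,c=cv2.connectedComponentsWithStats(m);w=cast("side",c[1:],.051)*1000;print(np.round(w.mean(0),1),k-1)
E
```

```text
block [[338.1, 394.4], [333.4, 362.1], [305.1, 364.8], [308.4, 397.4]]
pocket top [[331.2, 388.6], [328.4, 368.5], [311.6, 370.2], [313.8, 390.4]]
pocket floor [[331.0, 391.3], [328.2, 371.3], [311.6, 373.0], [313.8, 393.0]]
     300 301 302 303 304 305 306 307 308 309 310 311 312 313 314 315 316 317 318 319 320 321 322 323 324 325 326 327 328 329 330 331 332 333 334 335 336 337 338 339 340 341 342 343 344
360   170 170 165 152 131 129 141 145 143 133 107  90  83  83  87  82  85  87  83  81  83  83  88  96 119 135 145 144 142 140 138 135 139 159 172 172 173 169 174 173 173 173 171 170 155
361   170 168 167 152 128 126 140 144 144 137 121  98  86  85  88  87  85  86  86  84  87  85  85  92 106 124 123 123 125 122 117 116 125 154 169 173 169 173 170 171 173 172 172 168 158
362   169 168 166 150 126 119 134 140 139 137 116  95  87  84  87  84  87  84  84  82  83  84  85  84  94 101 103 100  96  94  91  91 109 142 168 172 171 173 171 171 170 173 171 174 168
363   171 170 166 149 119 112 120 124 119 115 104  87  83  83  86  85  84  83  83  83  86  84  85  85  86  91  89  93  95  99  98 10
[... 7215 characters left out ...]
 251 243 209 171 186 220 235 245 247 247 247 231 172 144 143 146 150 161 171 170 169 168 171
403   165 168 168 170 166 168 164 149 121 115 131 139 139 143 139 139 149 200 240 250 248 241 241 232 190 163 184 204 213 217 212 224 234 227 178 147 142 141 147 158 168 173 169 174 168
404   167 166 165 167 170 169 163 152 129 126 135 143 144 143 143 138 152 195 236 243 228 206 197 188 167 160 183 193 176 162 147 163 201 204 171 148 140 142 141 158 168 170 170 170 170
405   168 169 167 166 166 169 168 159 141 133 137 142 142 146 141 142 149 184 223 221 182 146 139 142 143 156 174 186 164 134 118 130 161 178 168 149 140 143 147 155 168 169 173 170 169
[ 472.  -228.2   51. ] 4
[ 458.7 -371.2   51. ] 4
```

Rather than search blind, I'll lift just clear and measure the carrier's foot against the block's edges in the side view. At the same height the camera bias cancels.

step_arm --moves '[{"dr":[0,0,0],"offset":[0,0,-0.16],"gripper":1},{"dr":[0,0,0],"offset":[0,0,0],"gripper":1},{"dr":[0,0,0],"offset":[0,0,0],"gripper":1}]'

```text
time: 42.85
ee_pos: [0.4639, -0.2952, 0.0392]
tcp_rot: [-180.0, -0.0, 84.6]
contact_force: [-0.8, -0.4, -1.6]
opening: 0.014
grasp_force: 30.3
```

```bash
python3 - <<'E'
from h import *
s=robot.get_state();p=s["ee_pos"];print({k:np.round(s[k],4) for k in("ee_pos","tcp_rot","contact_force","wrist_torque")})
B=robot.capture("side");cv2.imwrite("pics/s15_unviewed.png",B[...,::-1])
t=np.radians(84.6);ex=np.array([np.cos(t),np.sin(t),0]);ey=np.array([-np.sin(t),np.cos(t),0])
C=np.array([p[0],p[1],p[2]-.016])
print(np.round(proj("side",[C+ex*sx*.018+ey*sy*.014 for sx,sy in((-1,-1),(1,-1),(1,1),(-1,1))]),1).tolist())
g=cv2.cvtColor(B,cv2.COLOR_RGB2GRAY)
print('    ',' '.join('%3d'%v for v in range(300,345)))
for r in range(372,403): print(r,' ',' '.join('%3d'%v for v in g[r,300:345]))
E
```

```text
{'ee_pos': array([ 0.4639, -0.2952,  0.0392]), 'tcp_rot': array([-1.799666e+02, -2.600000e-02,  8.458450e+01]), 'contact_force': array([-0.8108, -0.4039, -1.6442]), 'wrist_torque': array([ 0.0134, -0.089 , -0.0571])}
[[328.8, 386.9], [326.4, 369.3], [312.1, 370.6], [314.0, 388.4]]
     300 301 302 303 304 305 306 307 308 309 310 311 312 313 314 315 316 317 318 319 320 321 322 323 324 325 326 327 328 329 330 331 332 333 334 335 336 337 338 339 340 341 342 343 344
372   168 169 167 168 154 137 126 132 135 135 125 116 120 110  82  47  45  40  41  51  74 104 117 100  65  41  42  46  63  87 118 139 144 143 155 167 170 172 171 170 171 170 171 170 171
373   167 171 167 165 150 125 119 136 142 137 126 113 120 112  87  52  45  53  59  62  87 108 113  95  69  49  58  60  74  89 118 137 144 146 149 166 173 172 169 173 171 170 172 170 173
374   166 170 169 164 147 121 119 137 142 141 118 111 119 113  97  61  52  58  74  93 105 116 110  93  68  61  64  79  89  94 114 134 143 142 149 164 170 169 170 171 170 172 173 171 172
375   166 169 168 164 149 120 113 133 140 126 114 103 114 125 110  78  64  
[... 4432 characters left out ...]
88  75  81  83  84  79  84  93 110 130 138 140 146 147 144 131 124 122 126 134 151 152 150 138 110  96  91  90 103 138 163 171 170 170 171 172
400   164 156 153 153 161 167 159 148 113  86  79  83  78  82  79  76  92 117 145 150 152 156 153 148 132 121 121 124 141 153 153 149 142 124 114 116 114 119 140 167 170 170 171 168 171
401   147 139 125 130 141 148 143 126 107  88  81  82  80  78  80  77  91 121 145 156 153 153 153 144 128 118 125 128 137 149 151 153 146 138 137 135 132 134 146 166 170 170 170 169 167
402   113 109 102 105 116 115 112 109 101  92  78  81  80  83  79  79  88 114 140 152 152 150 149 143 132 123 122 127 134 138 143 143 146 146 138 132 122 128 141 158 167 166 168 165 158
```

In the side view the carrier's foot edge is at row 387 and should be near 390, so it needs about 3–4 mm toward −y and 1 mm toward +x. I'll apply that and probe down gently.

step_arm --moves '[{"dr":[0,0,0],"offset":[-0.062,0.028,0],"gripper":1},{"dr":[0,0,0],"offset":[0,0,0],"gripper":1},{"dr":[0,0,0],"offset":[0,0,0.04],"gripper":1},{"dr":[0,0,0],"offset":[0,0,0.04],"gripper":1},{"dr":[0,0,0],"offset":[0,0,0.04],"gripper":1},{"dr":[0,0,0],"offset":[0,0,0.04],"gripper":1},{"dr":[0,0,0],"offset":[0,0,0],"gripper":1},{"dr":[0,0,0],"offset":[0,0,0],"gripper":1}]'

```text
time: 43.7
ee_pos: [0.4649, -0.2986, 0.0312]
tcp_rot: [-179.9, -0.0, 84.6]
contact_force: [0.6, -0.3, -1.7]
opening: 0.01
grasp_force: 30.3
```

It's going in with no contact force. I'll continue to the floor.

step_arm --moves '[{"dr":[0,0,0],"offset":[0,0,0.04],"gripper":1},{"dr":[0,0,0],"offset":[0,0,0.04],"gripper":1},{"dr":[0,0,0],"offset":[0,0,0.04],"gripper":1},{"dr":[0,0,0],"offset":[0,0,0.02],"gripper":1},{"dr":[0,0,0],"offset":[0,0,0],"gripper":1},{"dr":[0,0,0],"offset":[0,0,0],"gripper":1}]'

```text
time: 44.3
ee_pos: [0.4655, -0.2987, 0.0247]
tcp_rot: [180.0, 0.0, 84.6]
contact_force: [-0.3, 0.2, 1.5]
opening: 0.013
grasp_force: 30.1
```

step_arm --moves '[{"dr":[0,0,0],"offset":[0,0,0],"gripper":0.8},{"dr":[0,0,0],"offset":[0,0,0],"gripper":0.5},{"dr":[0,0,0],"offset":[0,0,0],"gripper":0.3},{"dr":[0,0,0],"offset":[0,0,0],"gripper":0.1},{"dr":[0,0,0],"offset":[0,0,0],"gripper":-0.1},{"dr":[0,0,0],"offset":[0,0,0],"gripper":-0.3},{"dr":[0,0,0],"offset":[0,0,0],"gripper":-0.4},{"dr":[0,0,0],"offset":[0,0,0],"gripper":-0.4},{"dr":[0,0,0],"offset":[0,0,0],"gripper":-0.4},{"dr":[0,0,0],"offset":[0,0,0],"gripper":-0.4}]'

```text
time: 45.3
ee_pos: [0.4654, -0.2988, 0.0245]
tcp_rot: [-180.0, -0.0, 84.6]
contact_force: [0.3, 0.1, -0.9]
opening: 0.701
grasp_force: 0.0
```

step_arm --moves '[{"dr":[0,0,0],"offset":[0,0,-0.1],"gripper":-0.4},{"dr":[0,0,0],"offset":[0,0,-0.2],"gripper":-0.4},{"dr":[0,0,0],"offset":[0,0,-0.3],"gripper":-0.4},{"dr":[0,0,0],"offset":[0,0,-0.4],"gripper":-0.4},{"dr":[0,0,0],"offset":[0,0,-0.5],"gripper":-0.4},{"dr":[0,0,0],"offset":[0,0,-0.5],"gripper":-0.4},{"dr":[0,0,0],"offset":[0,0,-0.5],"gripper":-0.4},{"dr":[0,0,0],"offset":[0,0,-0.5],"gripper":-0.4},{"dr":[0,0,0],"offset":[0.5,0,-0.4],"gripper":-0.4},{"dr":[0,0,0],"offset":[0.7,0,0],"gripper":-0.4},{"dr":[0,0,0],"offset":[0.7,0,0],"gripper":-0.4},{"dr":[0,0,0],"offset":[0.7,0,0],"gripper":-0.4},{"dr":[0,0,0],"offset":[0.5,0,0],"gripper":-0.4},{"dr":[0,0,0],"offset":[0,0,0],"gripper":-0.4}]'

```text
time: 46.7
ee_pos: [0.4807, -0.1402, 0.1962]
tcp_rot: [179.9, -0.0, 84.9]
contact_force: [0.4, 0.3, -0.2]
opening: 0.701
grasp_force: 0.0
```

```bash
python3 - <<'E'
from h import *
s=robot.get_state();print(s["ee_pos"])
T=robot.capture("top");B=robot.capture("side")
cv2.imwrite("pics/t16_unviewed.png",T[...,::-1]);cv2.imwrite("pics/s16_unviewed.png",B[...,::-1])
for n,im,bx in(("top",T,(405,235,500,290)),("side",B,(300,325,345,430))):
    h=cv2.cvtColor(im,cv2.COLOR_RGB2HSV);x0,y0,x1,y1=bx
    b=((h[...,0]>105)&(h[...,0]<130)&(h[...,1]>120)&(h[...,2]>70)).astype(np.uint8);m=np.zeros_like(b);m[y0:y1,x0:x1]=b[y0:y1,x0:x1]
    k,l,st,c=cv2.connectedComponentsWithStats(m)
    print(n,[(int(st[i,4]),np.round(c[i],1).tolist(),np.round(cast(n,c[i],.051)[0,:2]*1000,1).tolist()) for i in range(1,k)])
E
```

```text
[ 0.48067918 -0.14022682  0.19623516]
top []
side [(7, [313.0, 335.7], [465.2, -217.1]), (6, [320.5, 335.0], [480.1, -218.4]), (7, [314.0, 345.3], [462.9, -238.2]), (6, [322.0, 344.5], [478.6, -239.6]), (9, [316.0, 368.0], [457.2, -285.6]), (3, [324.3, 367.7], [472.7, -288.0]), (11, [325.2, 378.2], [469.8, -308.7]), (11, [316.8, 379.2], [454.2, -307.6]), (12, [321.5, 406.5], [452.0, -359.5]), (8, [330.1, 405.9], [467.3, -361.3]), (10, [323.0, 418.8], [450.0, -381.3]), (11, [331.5, 417.8], [464.9, -382.5])]
```

step_arm --moves '[{"dr":[0,0,0],"offset":[0.5,-0.15,-0.2],"gripper":-0.4},{"dr":[0,0,0],"offset":[0.6,-0.2,-0.2],"gripper":-0.4},{"dr":[0,0,0],"offset":[0.7,-0.2,-0.2],"gripper":-0.4},{"dr":[0,0,0],"offset":[0.7,-0.2,-0.2],"gripper":-0.4},{"dr":[0,0,0],"offset":[0.7,-0.2,-0.2],"gripper":-0.4},{"dr":[0,0,0],"offset":[0.7,-0.2,0],"gripper":-0.4},{"dr":[0,0,0],"offset":[0.6,-0.15,0],"gripper":-0.4},{"dr":[0,0,0],"offset":[0,0,0],"gripper":-0.4}]'

```text
time: 47.6
ee_pos: [0.4364, 0.0886, 0.2455]
tcp_rot: [179.9, -0.1, 84.8]
contact_force: [0.0, -0.3, -0.2]
opening: 0.701
grasp_force: 0.0
```

```bash
python3 - <<'E'
from h import *
s=robot.get_state();print(s["ee_pos"])
T=robot.capture("top");B=robot.capture("side")
cv2.imwrite("pics/t17_unviewed.png",T[...,::-1])
R={}
for n,im,bx in(("top",T,(405,235,500,290)),("side",B,(300,325,345,430))):
    h=cv2.cvtColor(im,cv2.COLOR_RGB2HSV);x0,y0,x1,y1=bx
    b=((h[...,0]>105)&(h[...,0]<130)&(h[...,1]>120)&(h[...,2]>70)).astype(np.uint8);m=np.zeros_like(b);m[y0:y1,x0:x1]=b[y0:y1,x0:x1]
    k,l,st,c=cv2.connectedComponentsWithStats(m);c=c[1:];c=c[np.argsort(c[:,0] if n=="top" else c[:,1])];R[n]=c
    w=cast(n,c,.051)[:,:2]*1000;print(n,len(c),np.round(w,1).tolist())
if len(R["top"])==12==len(R["side"]):
    for i in range(3):
        print(rays("top",R["top"][4*i:4*i+4].mean(0),"side",R["side"][4*i:4*i+4].mean(0)))
E
```

```text
[0.43635522 0.08860866 0.24552885]
top 12 [[465.7, -212.9], [481.5, -214.5], [463.3, -233.9], [479.8, -236.0], [456.4, -282.2], [472.2, -283.9], [453.8, -303.9], [470.3, -305.6], [452.1, -356.2], [467.9, -357.0], [450.2, -377.4], [466.0, -379.2]]
side 12 [[480.8, -218.2], [465.2, -217.1], [478.6, -239.6], [462.9, -238.2], [471.8, -287.8], [457.1, -286.1], [469.3, -308.5], [453.7, -307.7], [467.3, -361.3], [452.0, -359.7], [465.2, -382.3], [450.0, -381.3]]
(array([ 0.47273937, -0.22543601,  0.04572064]), np.float64(0.000404507929544182))
(array([ 0.46351481, -0.2952844 ,  0.04600863]), np.float64(3.696027701899716e-05))
(array([ 0.45929286, -0.36924989,  0.04575005]), np.float64(0.00016600787387732646))
```

The carrier's caps are at the same height as the mates' (46.0 against 45.7 mm), level and central, and the mates haven't moved. I'll hand in.

```bash
python3 -c "
from workcell import robot
print(robot.sign_off())"
```

```text
the job is handed in; nothing more can be done
None
```

The job is handed in at about 48 s: the carrier was fished out, stood on the pad and unhooked, the rod was hung back in its holder, and the carrier is fully seated and level in the middle nest; it first touched the nest block's top (about 20 N peak seen) before going in.

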